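# Ready the terrace table fire

### The job

Get the gas table fire ready for the evening: tip all the lava stones from the carrying tray into its trough and stand the empty tray back on the table, then lay every ceramic log flat side down across the trough with both ends on the rims. When all the logs lie there, press the gas knob in and turn it anticlockwise all the way to on, letting it spring back up. The logs are brittle: hold them with the lightest grip and set them down on the rims softly, never dropping or pressing them; leave the other things on the table alone.

Things in the scene. Friction and masses are not known exactly. Their poses are not given: they have to be found in the camera images.
- burner: the gas table fire: fixed grey steel housing, 205 (x) x 420 (y), 130 high; origin at the centre of its underside, x away from the robot, y to the left along its length, z up. The open trough takes up the +y part of its top; at the -y end is a deck, level with the rims, with the gas knob
- trough (a point): middle of the table fire's open trough, at the height of its rims (130 above the table); axes as the table fire. The trough is 92 wide (x), 280 long (y), 100 deep; level rims 56 wide run along both long sides, so a log laid across rests 51 on each. Beyond its +y end is a 15 end cap. Four logs fit side by side, 68 from centre to centre
- gas_grip (a point): gas knob: point on its axis, in the middle of its upright wing. A black disc, 54 diameter, 9 thick, stands 10 clear of the deck; across it the wing, 50 long, 16 thick, 33 high. This point is 8 below the wing's top, 25 above the disc's upper face. x along the wing (to the white line), y across it, z up; turns and sinks with the knob
- gas_knob (a joint): turn of the gas knob, rad: 0 off, growing anticlockwise seen from above to 1.40 (stop, fully on). With the knob up it is locked at about 0.1; it turns only while pressed down 5 mm or more, and springs up again only beyond about 1.18 (on) or at off. Turns easily (under 0.1 N m)
- gas_press (a joint): how far the gas knob is pressed down, m: 0 up, 0.007 fully down; a spring pushes it up with about 3 N at the top and 9 N fully down
- caddy: carrying tray of thin steel, 140 (x) x 200 (y), 0.4 kg, with the lava stones in it. Origin at the centre of its underside, z up. Walls 45 high at +x and both ends; the -x side is open, without lip: stones slide out there once tipped 35 to 40 degrees. Above its middle a square wooden bar along y (20 wide, 24 high, 192 long) between two flat uprights
- caddy_bar (a point): centre of the tray's wooden bar, 130 above the tray's underside; axes as the tray
- stone1: loose dark lava stone, about 56 x 44 x 40, 0.09 kg, at first in the carrying tray; origin at its middle (20 above the surface it rests on), x and y along its 44 and 56 sides. Absent (None) in some runs
- stone2: loose dark lava stone, about 56 x 44 x 40, 0.09 kg, at first in the carrying tray; origin at its middle (20 above the surface it rests on), x and y along its 44 and 56 sides. Absent (None) in some runs
- stone3: loose dark lava stone, about 56 x 44 x 40, 0.09 kg, at first in the carrying tray; origin at its middle (20 above the surface it rests on), x and y along its 44 and 56 sides. Absent (None) in some runs
- stone4: loose dark lava stone, about 56 x 44 x 40, 0.09 kg, at first in the carrying tray; origin at its middle (20 above the surface it rests on), x and y along its 44 and 56 sides. Absent (None) in some runs
- log1: brittle ceramic split log: bark-coloured half-round, flat pale underside; 195 long, 40 wide, 38 high, 0.2 kg; sides upright for the lowest 20 mm. Origin at the centre of the flat underside, x along its length, z up when flat side down. Breaks if the fingers press it with over 60 N in all (a 20 to 25 N grip holds it safely) or it hits the fire with over 40 N (a 5 cm drop). Absent in some runs
- log2: brittle ceramic split log: bark-coloured half-round, flat pale underside; 195 long, 40 wide, 38 high, 0.2 kg; sides upright for the lowest 20 mm. Origin at the centre of the flat underside, x along its length, z up when flat side down. Breaks if the fingers press it with over 60 N in all (a 20 to 25 N grip holds it safely) or it hits the fire with over 40 N (a 5 cm drop). Absent in some runs
- log3: brittle ceramic split log: bark-coloured half-round, flat pale underside; 195 long, 40 wide, 38 high, 0.2 kg; sides upright for the lowest 20 mm. Origin at the centre of the flat underside, x along its length, z up when flat side down. Breaks if the fingers press it with over 60 N in all (a 20 to 25 N grip holds it safely) or it hits the fire with over 40 N (a 5 cm drop). Absent in some runs
- log4: brittle ceramic split log: bark-coloured half-round, flat pale underside; 195 long, 40 wide, 38 high, 0.2 kg; sides upright for the lowest 20 mm. Origin at the centre of the flat underside, x along its length, z up when flat side down. Breaks if the fingers press it with over 60 N in all (a 20 to 25 N grip holds it safely) or it hits the fire with over 40 N (a 5 cm drop). Absent in some runs
- tumbler: bystander: drinking glass, 72 diameter, 110 high; origin at the centre of its foot
- candle_jar: bystander: amber glass candle jar, 74 diameter, 75 high; origin at the centre of its foot
- lighter: bystander: long gas lighter lying flat, 190 long, 20 high; origin 10 from its middle towards the metal end, x along it
Things that resemble listed ones, but are neither listed nor needed, are in the scene too. What is shaped like the stone1 but pink is not meant.

How it is judged:
By the outcome, as a careful person would: the job done as asked, in the order asked, and still so for the second after the job is handed in, with the robot touching nothing.
Of stone1, stone2, stone3, stone4 only 2 to 4 are there at a start; the rules pass over those that are not, and their reading is None.
Of log1, log2, log3, log4 only 2 to 4 are there at a start; the rules pass over those that are not, and their reading is None.
At some moment in a run one of log1, log2, log3, log4 may be knocked a few centimetres aside while the robot is not near it.
It also fails if it takes over 210 s, if anything falls off the work surface, if the arm or the gripper's body presses on something with over 40 N, if the wrist force passes 120 N, or if a joint passes its speed limit or range.

### The arm

A 7-joint arm with a two-finger parallel gripper is mounted at the origin on the work surface. World frame = base frame: x ahead of the robot, y to its left, z up, the work surface at z = 0. Lengths are in m, angles in rad, forces in N, time in s.
With the tool pointing down it reaches from about 0.425 to 0.95 m from the base axis. Payload 16.7 kg.
Tool frame: the origin (TCP) lies on the centre line of the jaws, within the pads' length; the fingertips stand 11 mm ahead of it and the grasp point (between the pads) lies 8 mm behind it; z points along the fingers, y is the line along which they close (so a half turn about z gives the same grasp; the last joint's range is limited). The gripper opens to 94 mm and grips with 3 to 60 N. Pads are 16 mm wide; open, the fingers measure 119 mm over their backs; the gripper's body (75 mm by 177 mm) begins 78 mm behind the grasp point.
Start: joints at [1.192, 0.426, 0.074, 1.606, -0.034, 1.111, -0.067], TCP at [0.154, -0.657, 0.216] pointing down, gripper open.
Joint ranges: [-2.85, 2.85], [-0.5, 2.14], [-1.23, 1.37], [0.21, 2.46], [-1.02, 4.16], [0.16, 2.05], [-2.73, 2.73]. Speed limits (rad/s): [1.89, 1.89, 2.39, 2.39, 3.01, 3.01, 3.01].

### API

Orientations are given as a 3x3 rotation matrix whose columns are the frame's x, y, z axes.
In Python, from cell import env gives the robot as it stands.
- The arm moves only by the shell command python3 -m pendant 'ROWS' [FORCE]. ROWS is a JSON object of lists of equal length, an entry for each row: "grip": the finger opening in m, from 0 to 0.094; "xyz": the shift along the world's x, y, z in m, a list of three; "spin": the turn about the world's z in rad. A call has 1 to 10 rows; each row is the pose to reach, as a shift and turn from the pose commanded when the call began; what a row does not reach only later rows make up. A row lasts 1/12 s, in which the tool goes at most 41.7 mm and 7.16 degrees, less where a joint would pass 70% of its speed; a pose out of reach is approached as far as the arm can. A call with a gripper value outside its range is refused whole. The fingers move at their own pace and stop on an object; FORCE is the grip in N (left out, the last holds). Time passes only in rows, so rows that repeat a pose let the fingers close. It gives the time, the measured TCP pose, the force, the opening and the grip force at its end, in the units of the state.
- env.get_state(): the state, without advancing time (a new reading comes with each control period).
- env.read_camera(name): name is "scene" or "top" or "wrist"; returns (picture, depth): 400x640x3 uint8, red, green, blue; 400x640 float32, m along the optical axis (not along the pixel's ray), 0 where there is no reading.
- env.camera_params(name): a dict with "fx", "fy", "cx", "cy" (pixels), "rvec" (rotation vector, rad) and "tvec" (3), from world to camera coordinates, as OpenCV has them. Camera axes: x right, y down, z forward; pixel columns grow to the right and rows downward; lengths in m; the calibration is good to about 2 mm. A picture is of the moment at which its call begins: read the wrist's pose just before it. camera_params takes no time and is no camera call; for the wrist camera it gives the pose at the moment of the call.
- env.job_done(): hands the job in; it is judged then, once.
The state is a dict: "time": time; "qpos": joint angles; "dq": joint speeds; "joint_torque": joint torques, N m; "tool_pos": TCP position; "eef_rot": TCP orientation; "force": force on the tool from outside, world axes, zero at the start; "ft_torque": the same for the moment, N m; "gripper_width": finger opening in m; "gripper_force": force on a finger pad.
Only numpy, scipy, OpenCV 4.12 (cv2) and the standard library are available. Lean on these libraries where they do the work, as an engineer would, in place of code of your own. Each camera call takes 0.05 s, during which the arm holds its last target. There are 200 camera calls.

## Working session

There is one attempt and no reset: what is moved stays moved. The work goes in short steps, Python scripts to look and compute and a shell command to move; the robot and the scene stay as the last step left them, time stands still between calls to the robot, and variables do not carry over. Pictures are saved under pics/ and viewed, at most 17 in all, crops included, and the job is handed in when it is done.

```bash
ls; mkdir -p pics; cat > h.py <<'E'
import numpy as np, cv2
from cell import env
def cam(n):
    p=env.camera_params(n); R=cv2.Rodrigues(np.array(p['rvec'],float))[0]; t=np.array(p['tvec'],float).ravel()
    im,d=env.read_camera(n); return p,R,t,im,d
def cloud(c):
    p,R,t,im,d=c
    v,u=np.mgrid[:400,:640]
    P=np.stack([(u-p['cx'])/p['fx']*d,(v-p['cy'])/p['fy']*d,d],-1)
    return (P-t)@R
def ray(c,u,v,z):
    p,R,t=c[:3]
    d=R.T@np.array([(u-p['cx'])/p['fx'],(v-p['cy'])/p['fy'],1]); o=-R.T@t
    return o+d*(z-o[2])/d[2]
def save(n,im): cv2.imwrite('pics/'+n+'.png',im[:,:,::-1])
E
python3 - <<'E'
from h import *
for n in('scene','top'):
    c=cam(n); save(n+'0',c[3]); print(n,-c[1].T@c[2],c[0]['fx'])
    np.savez('/tmp/'+n+'.npz',im=c[3],P=cloud(c),d=c[4])
s=env.get_state(); print(s['tool_pos'],s['eef_rot'],s['gripper_width'],s['time'])
E
```

```text
pics
scene [1.21897375 0.89373563 0.99510822] 428.1061467729307
top [0.38048732 0.03556392 1.58057797] 445.44243536958453
[ 0.15363791 -0.65688649  0.21583248] [[ 9.73719402e-01  2.27750782e-01 -3.28908286e-04]
 [ 2.27751011e-01 -9.73718743e-01  1.13425219e-03]
 [-6.19373395e-05 -1.17935256e-03 -9.99999303e-01]] 0.09390101348068562 0.1
```

View pics/top0.png

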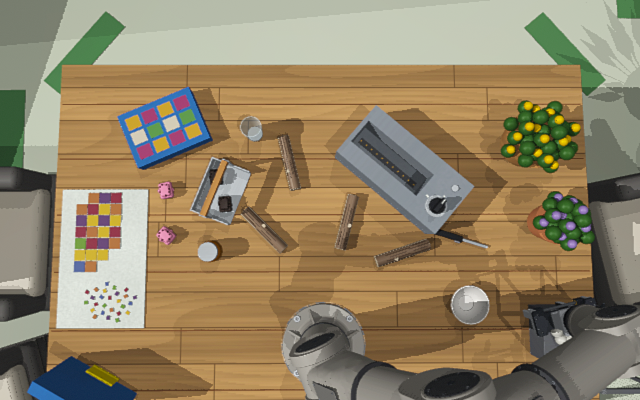

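View pics/scene0.png

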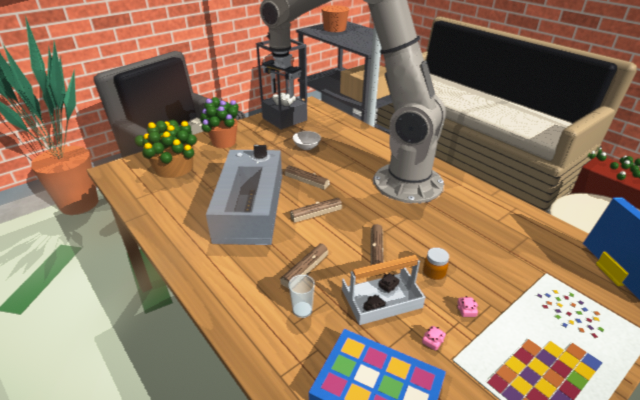

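Four logs at top-view pixels (289,162), (265,228), (346,222), (405,251). The tray with its orange bar is at (220,190), the fire at (405,170) with its knob at (437,205), and the lighter at (465,240) near the fire's corner. Pink decoys are at (166,190) and (166,235).

```bash
cat > m.py <<'E'
from h import *
def rect(Q,n):
    c,(w,h),a=cv2.minAreaRect(Q[:,:2].astype(np.float32)); 
    if w<h: w,h,a=h,w,a+90
    print(n,len(Q),'c',np.round(c,4),'LW',round(w,4),round(h,4),'ang of long',round((a+90)%180-90,1),'z',np.round(np.percentile(Q[:,2],[2,50,98]),3))
    return c,a
def logs(P,im):
    z=P[...,2]; m=((z>.012)&(z<.06)).astype(np.uint8)
    n,l,st,ce=cv2.connectedComponentsWithStats(m)
    for i in range(1,n):
        if st[i,4]>80:
            Q=P[l==i]
            if np.hypot(*np.median(Q[:,:2],0))<1.1: rect(Q,'px%s'%np.round(ce[i]))
E
python3 - <<'E'
from m import *
D=np.load('/tmp/top.npz');P=D['P'];im=D['im'].astype(int);z=P[...,2]
logs(P,im)
v,u=np.mgrid[:400,:640]
b=(u>325)&(u<480)&(v>100)&(v<240)
c,a=rect(P[b&(z>.12)&(z<.14)],'rim')
rect(P[b&(z<.12)&(z>.005)],'trough/inside')
rect(P[b&(z>.14)],'knob')
k=b&(z>.16);rect(P[k],'wing');
k=b&(z>.125)&(u>420)&(im.min(2)>215); print('white px',[(x,y,np.round(P[y,x],4)) for y,x in zip(*np.where(k))][:12])
t=(u>185)&(u<255)&(v>150)&(v<230)
bar=t&(z>.12); rect(P[bar],'bar')
rect(P[t&(z>.035)&(z<.06)],'traywalls')
S=t&(im.max(2)<60)&(z<.08)&(z>0.01);rect(P[S],'dark')
save('traycrop',cv2.resize(D['im'][145:235,145:275],None,fx=4,fy=4,interpolation=2))
save('knobcrop',cv2.resize(D['im'][170:260,400:500],None,fx=5,fy=5,interpolation=2))
i=np.hstack([cv2.resize(D['im'][145:245,145:275],(520,400)),cv2.resize(D['im'][170:255,415:475],(280,400))]);save('crops',i)
E
```

```text
px[164. 128.] 4617 c [0.7537 0.5631] LW 0.2828 0.2034 ang of long -66.5 z [0.023 0.051 0.058]
px[390. 159.] 1766 c [ 0.6413 -0.2325] LW 0.281 0.0741 ang of long 49.3 z [0.023 0.031 0.055]
px[289. 162.] 627 c [0.6358 0.1199] LW 0.1966 0.0399 ang of long 13.2 z [0.019 0.035 0.044]
px[381. 195.] 288 c [ 0.5201 -0.1997] LW 0.4166 0.0031 ang of long 49.5 z [0.013 0.037 0.059]
px[205. 182.] 320 c [0.5527 0.4081] LW 0.1995 0.0368 ang of long -20.9 z [0.013 0.04  0.051]
px[166. 190.] 222 c [0.5373 0.5511] LW 0.0558 0.0474 ang of long 12.7 z [0.016 0.036 0.047]
px[225. 204.] 216 c [0.4896 0.3436] LW 0.0601 0.0527 ang of long 0.6 z [0.019 0.04  0.049]
px[346. 222.] 648 c [ 0.4246 -0.0816] LW 0.1949 0.0404 ang of long -14.6 z [0.018 0.035 0.043]
px[264. 229.] 635 c [0.4016 0.209 ] LW 0.1987 0.0392 ang of long 45.2 z [0.02  0.035 0.044]
px[532. 223.] 101 c [ 0.4207 -0.73  ] LW 0.1038 0.0393 ang of long 3.3 z [0.014 0.036 0.06 ]
px[166. 235.] 229 c [0.3792 0.5469] LW 0.0566 0.0504 ang of long 52.3 z [0.017 0.036 0.046]
px[452. 236.] 186 c [ 0.3686 -0.4629] LW 0.1421 0.0254 ang of long 71.2 z [0.0
[... 896 characters left out ...]
ng -74.3 z [0.164 0.185 1.581]
white px [(np.int64(426), np.int64(195), array([ 0.5081, -0.3337,  0.1331])), (np.int64(427), np.int64(195), array([ 0.5079, -0.3364,  0.1354])), (np.int64(427), np.int64(196), array([ 0.5049, -0.3371,  0.1323])), (np.int64(428), np.int64(196), array([ 0.505 , -0.3407,  0.1312])), (np.int64(444), np.int64(196), array([ 0.5053, -0.3944,  0.1268])), (np.int64(444), np.int64(200), array([ 0.4877, -0.3772,  0.1837]))]
bar 484 c [0.4691 0.1986] LW 0.3687 0.1998 ang of long 68.1 z [0.124 0.142 1.581]
traywalls 501 c [0.5185 0.3195] LW 0.2267 0.2003 ang of long 69.2 z [0.035 0.043 0.053]
dark 195 c [0.5226 0.3538] LW 0.1954 0.079 ang of long 39.6 z [0.024 0.039 0.049]
```

View pics/crops.png

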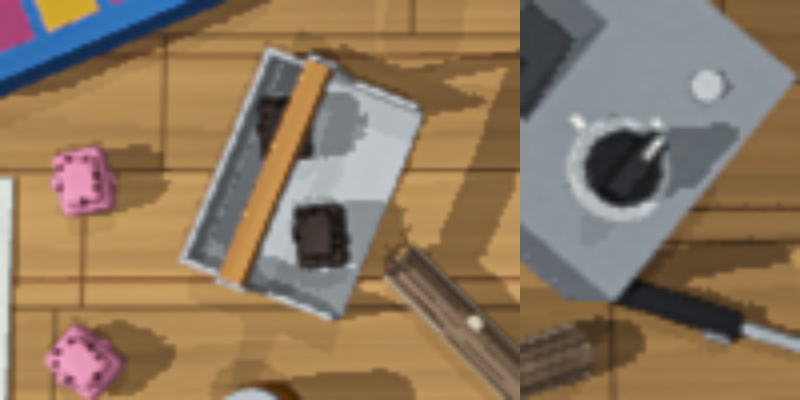

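Tray: the open side faces the image right, with two stones visible. The bar is sound and the wing's white line points up-right. Next I compute exact poses.

```bash
python3 - <<'E'
from m import *
for n in('top','scene'):
    D=np.load(f'/tmp/{n}.npz');P=D['P'];im=D['im'];z=P[...,2]
    hsv=cv2.cvtColor(im,cv2.COLOR_RGB2HSV).astype(int)
    def box(x0,x1,y0,y1,z0,z1): return (P[...,0]>x0)&(P[...,0]<x1)&(P[...,1]>y0)&(P[...,1]<y1)&(z>z0)&(z<z1)&(D['d']>0)
    print(n)
    rect(P[box(.35,.7,.2,.45,.136,.15)],'bartop')
    rect(P[box(.35,.7,.15,.5,.036,.06)],'traywall')
    rect(P[box(.3,.9,-.6,0,.126,.135)],'rim')
    rect(P[box(.4,.6,-.5,-.25,.172,.2)],'wing')
    rect(P[box(.4,.6,-.5,-.25,.143,.2)],'knob')
    d=box(.38,.66,.2,.45,.02,.06)&(im.max(2)<65); k,l,st,ce=cv2.connectedComponentsWithStats(d.astype(np.uint8))
    for i in range(1,k):
        if st[i,4]>15: rect(P[l==i],'stone')
    rect(P[box(.6,.85,.1,.35,.07,.13)],'tumbler'); rect(P[box(.3,.45,.3,.45,.06,.1)],'jar')
E
```

```text
top
bartop 371 c [0.5325 0.3591] LW 0.1978 0.0214 ang of long -21.1 z [0.136 0.143 0.148]
traywall 730 c [0.5141 0.35  ] LW 0.4552 0.2382 ang of long 23.4 z [0.036 0.043 0.055]
rim 4437 c [ 0.5963 -0.2663] LW 0.4202 0.2071 ang of long 49.5 z [0.126 0.13  0.135]
wing 85 c [ 0.4729 -0.3643] LW 0.0498 0.0155 ang of long -40.4 z [0.174 0.181 0.187]
knob 225 c [ 0.4958 -0.375 ] LW 0.0998 0.0502 ang of long -25.8 z [0.144 0.153 0.185]
stone 62 c [0.5863 0.3904] LW 0.0528 0.0213 ang of long -17.2 z [0.026 0.041 0.049]
stone 146 c [0.4888 0.3421] LW 0.053 0.0446 ang of long 1.1 z [0.025 0.04  0.049]
tumbler 200 c [0.6847 0.2624] LW 0.1921 0.0707 ang of long -16.9 z [0.071 0.1   0.122]
jar 286 c [0.3669 0.3785] LW 0.1404 0.0626 ang of long -15.2 z [0.066 0.075 0.083]
scene
bartop 415 c [0.534  0.3583] LW 0.1913 0.0249 ang of long -21.1 z [0.137 0.14  0.144]
traywall 1005 c [0.5182 0.3455] LW 0.4462 0.2504 ang of long 20.2 z [0.036 0.043 0.057]
rim 2200 c [ 0.5982 -0.2667] LW 0.4243 0.2056 ang of long 49.5 z [0.126 0.129 0.133]
wing 47 c [ 0.4765 -0.3615] LW 0.0471 0.0184 ang of long -37.5 z [0.173 0.179 0.184]
knob 165 c [ 0.4823 -0.3549] LW 0.0509 0.036 ang of long -37.5 z [0.144 0.16  0.183]
stone 199 c [0.4929 0.3472] LW 0.0516 0.0415 ang of long 11.2 z [0.02  0.036 0.045]
stone 198 c [0.5878 0.3762] LW 0.0561 0.0388 ang of long -1.3 z [0.026 0.04  0.047]
tumbler 601 c [0.694  0.2913] LW 0.2077 0.0738 ang of long -43.2 z [0.071 0.096 0.126]
jar 343 c [0.3729 0.3999] LW 0.152 0.0633 ang of long 11.4 z [0.061 0.073 0.094]
```

```bash

python3 -m pendant '{"xyz":[[0.03,0.02,0.03],[0.06,0.045,0.06],[0.09,0.07,0.09],[0.12,0.1,0.1],[0.15,0.13,0.1],[0.19,0.16,0.1],[0.22,0.18,0.1],[0.25,0.21,0.1],[0.28,0.23,0.1],[0.3,0.24,0.1]],"spin":[0.08,0.16,0.25,0.33,0.42,0.5,0.6,0.7,0.78,0.85],"grip":[0.06,0.06,0.06,0.06,0.06,0.06,0.06,0.06,0.06,0.06]}' 20
python3 -m pendant '{"xyz":[[0.015,0.037,0],[0.03,0.074,0],[0.045,0.11,0],[0.06,0.15,0],[0.075,0.185,0],[0.09,0.222,0],[0.105,0.26,0],[0.12,0.296,0],[0.135,0.333,0],[0.15,0.37,0]],"spin":[0.08,0.16,0.25,0.33,0.42,0.5,0.6,0.7,0.78,0.85],"grip":[0.06,0.06,0.06,0.06,0.06,0.06,0.06,0.06,0.06,0.06]}'
```

```text
time: 0.93
tool_pos: [0.4549, -0.4151, 0.3167]
eef_rot: [[0.467, 0.884, -0.0], [0.884, -0.467, 0.0], [0.0, -0.0, -1.0]]
force: [0.7, -1.7, 0.7]
gripper_width: 0.0602
gripper_force: 0.0
time: 1.77
tool_pos: [0.6039, -0.0455, 0.3164]
eef_rot: [[-0.355, 0.935, -0.0], [0.935, 0.355, -0.0], [-0.0, -0.0, -1.0]]
force: [1.1, -0.7, 0.4]
gripper_width: 0.0599
gripper_force: 0.0
```

```bash

python3 -m pendant '{"xyz":[[-0.007,0.04,0],[-0.014,0.08,0],[-0.021,0.12,0],[-0.028,0.16,0],[-0.036,0.2,0],[-0.043,0.24,0],[-0.05,0.28,0],[-0.057,0.32,0],[-0.064,0.365,0],[-0.071,0.4045,0]],"spin":[0.08,0.16,0.25,0.33,0.42,0.5,0.6,0.7,0.78,0.841],"grip":[0.06,0.06,0.06,0.06,0.06,0.06,0.06,0.06,0.06,0.06]}'
python3 -m pendant '{"xyz":[[0,0,-0.03],[0,0,-0.06],[0,0,-0.09],[0,0,-0.115],[0,0,-0.135],[0,0,-0.155],[0,0,-0.17],[0,0,-0.18],[0,0,-0.19],[0,0,-0.194]],"grip":[0.06,0.06,0.06,0.06,0.06,0.06,0.06,0.06,0.06,0.06]}'
python3 - <<'E'
from h import *
c=cam('wrist'); save('w1',c[3]); s=env.get_state(); print(s['tool_pos'],s['force'])
E
```

```text
time: 2.6
tool_pos: [0.5326, 0.3565, 0.3162]
eef_rot: [[-0.933, 0.359, -0.0], [0.359, 0.933, -0.0], [-0.0, -0.0, -1.0]]
force: [1.1, -0.3, 0.7]
gripper_width: 0.0602
gripper_force: 0.0
[0.5285304  0.36488953 0.31622492] [-7.33198715  2.51858093 -2.69181738]invalid input
```

View pics/w1.png

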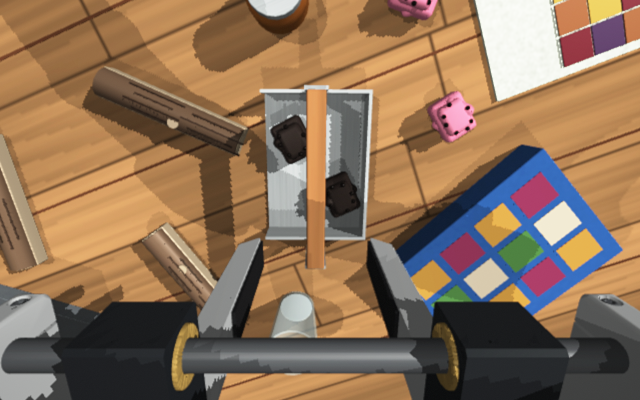

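The wrist view shows the bar (column 316) centred between the fingers (235 and 395), with two stones in the tray. The descent was refused because `spin` was missing, so I resend it.

```bash

python3 -m pendant '{"xyz":[[0,0,-0.03],[0,0,-0.06],[0,0,-0.09],[0,0,-0.115],[0,0,-0.135],[0,0,-0.155],[0,0,-0.17],[0,0,-0.18],[0,0,-0.19],[0,0,-0.194]],"spin":[0,0,0,0,0,0,0,0,0,0],"grip":[0.06,0.06,0.06,0.06,0.06,0.06,0.06,0.06,0.06,0.06]}'
python3 -m pendant '{"xyz":[[0,0,0],[0,0,0],[0,0,0],[0,0,0],[0,0,0],[0,0,0]],"spin":[0,0,0,0,0,0],"grip":[0.06,0.04,0.02,0,0,0]}' 40
python3 -m pendant '{"xyz":[[0,0,0.01],[0,0,0.03],[0,0,0.05],[0,0,0.07],[0,0,0.09],[0,0,0.11],[0,0,0.13],[0,0,0.15],[0,0,0.17],[0,0,0.18]],"spin":[0,0,0,0,0,0,0,0,0,0],"grip":[0,0,0,0,0,0,0,0,0,0]}'

```

```text
time: 3.48
tool_pos: [0.533, 0.3548, 0.1214]
eef_rot: [[-0.932, 0.362, -0.001], [0.362, 0.932, -0.0], [0.001, -0.001, -1.0]]
force: [-0.1, -0.3, -1.1]
gripper_width: 0.0601
gripper_force: 0.0
time: 3.98
tool_pos: [0.5333, 0.3551, 0.1229]
eef_rot: [[-0.932, 0.363, 0.0], [0.363, 0.932, 0.0], [-0.0, 0.0, -1.0]]
force: [0.7, 0.8, -0.2]
gripper_width: 0.0301
gripper_force: 0.0
time: 4.82
tool_pos: [0.5331, 0.3554, 0.3052]
eef_rot: [[-0.932, 0.362, 0.002], [0.362, 0.932, 0.001], [-0.001, 0.002, -1.0]]
force: [0.4, 1.3, -5.5]
gripper_width: 0.0197
gripper_force: 40.0
```

```bash
cat >> m.py <<'E'
def snap(n):
    c=cam(n); P=cloud(c); P[c[4]<=0]=-9; return c,P
def inb(P,x0,x1,y0,y1,z0,z1): return (P[...,0]>x0)&(P[...,0]<x1)&(P[...,1]>y0)&(P[...,1]<y1)&(P[...,2]>z0)&(P[...,2]<z1)
E
python3 - <<'E'
from m import *
c,P=snap('scene'); save('s1',c[3][100:400,200:600])
hsv=cv2.cvtColor(c[3],cv2.COLOR_RGB2HSV).astype(int)
b=inb(P,.35,.75,.2,.5,.25,.36)&(hsv[...,0]<20)&(hsv[...,1]>110); rect(P[b],'bar')
w=inb(P,.35,.75,.2,.5,.15,.26);rect(P[w],'tray'); s=env.get_state(); print(s['tool_pos'],s['gripper_width'])
E
```

```text
bar 699 c [0.5347 0.3566] LW 0.1981 0.0276 ang of long -21.3 z [0.282 0.302 0.307]
tray 3265 c [0.5344 0.3573] LW 0.2027 0.1463 ang of long -20.9 z [0.164 0.185 0.242]
[0.53347265 0.35569726 0.30608294] 0.01944612557120633
```

View pics/s1.png

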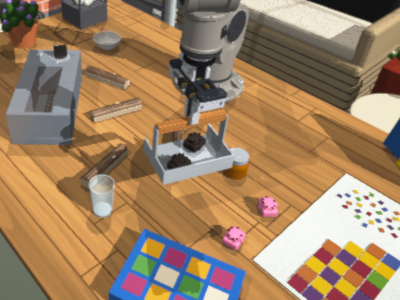

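The scene view shows the tray held level, but only by the top of the bar because the fingers closed late. I'll set it down and regrip at the bar's centre.

```bash

python3 -m pendant '{"xyz":[[0,0,-0.02],[0,0,-0.045],[0,0,-0.07],[0,0,-0.095],[0,0,-0.115],[0,0,-0.135],[0,0,-0.15],[0,0,-0.158],[0,0,-0.162],[0,0,-0.164]],"spin":[0,0,0,0,0,0,0,0,0,0],"grip":[0,0,0,0,0,0,0,0,0,0]}'
python3 -m pendant '{"xyz":[[0,0,0],[0,0,0],[0,0,0],[0,0,-0.007],[0,0,-0.014],[0,0,-0.02],[0,0,-0.02],[0,0,-0.02],[0,0,-0.02],[0,0,-0.02]],"spin":[0,0,0,0,0,0,0,0,0,0],"grip":[0.032,0.032,0.032,0.032,0.032,0.032,0,0,0,0]}' 45
python3 -m pendant '{"xyz":[[0,0,0],[0,0,0],[0,0,0.01],[0,0,0.03],[0,0,0.06],[0,0,0.09],[0,0,0.12],[0,0,0.15],[0,0,0.18],[0,0,0.2]],"spin":[0,0,0,0,0,0,0,0,0,0],"grip":[0,0,0,0,0,0,0,0,0,0]}'
python3 - <<'E'
from m import *
c,P=snap('scene')
hsv=cv2.cvtColor(c[3],cv2.COLOR_RGB2HSV).astype(int)
b=inb(P,.35,.75,.2,.5,.25,.37)&(hsv[...,0]<20)&(hsv[...,1]>110); rect(P[b],'bar')
s=env.get_state(); print(s['tool_pos'],s['gripper_width'],s['qpos'])
E
```

```text
time: 5.7
tool_pos: [0.5326, 0.3546, 0.1405]
eef_rot: [[-0.932, 0.363, -0.0], [0.363, 0.932, -0.002], [-0.001, -0.002, -1.0]]
force: [-20.5, -20.5, 55.2]
gripper_width: 0.0196
gripper_force: 40.0
time: 6.53
tool_pos: [0.533, 0.3548, 0.1182]
eef_rot: [[-0.932, 0.362, -0.001], [0.362, 0.932, -0.0], [0.0, -0.0, -1.0]]
force: [-0.6, -0.6, -6.0]
gripper_width: 0.0197
gripper_force: 45.0
time: 7.37
tool_pos: [0.533, 0.3556, 0.3225]
eef_rot: [[-0.932, 0.362, 0.002], [0.362, 0.932, 0.002], [-0.002, 0.002, -1.0]]
force: [1.2, 0.3, -4.7]
gripper_width: 0.0197
gripper_force: 45.0
bar 597 c [0.5279 0.3409] LW 0.1983 0.0592 ang of long -21.3 z [0.322 0.339 0.347]
[0.53376136 0.35645928 0.32560247] 0.019798608310051344 [-0.07505186  0.40464242 -0.83903094  1.51256451  0.30641677  1.35393807
  0.26207781]
```

```bash

python3 -m pendant '{"xyz":[[0.004,-0.015,0],[0.01,-0.04,0],[0.018,-0.07,0],[0.027,-0.1,0],[0.036,-0.135,0],[0.045,-0.17,0],[0.054,-0.205,0],[0.063,-0.24,0],[0.072,-0.275,0],[0.08,-0.3,0]],"spin":[-0.05,-0.15,-0.25,-0.35,-0.45,-0.55,-0.65,-0.75,-0.85,-0.95],"grip":[0,0,0,0,0,0,0,0,0,0]}'
python3 -m pendant '{"xyz":[[0.006,-0.035,0],[0.012,-0.07,0],[0.018,-0.105,0],[0.024,-0.14,0],[0.03,-0.175,0],[0.035,-0.21,0],[0.04,-0.24,0],[0.044,-0.27,0],[0.048,-0.29,0],[0.05,-0.307,0]],"spin":[-0.1,-0.2,-0.3,-0.4,-0.5,-0.6,-0.7,-0.8,-0.9,-0.958],"grip":[0,0,0,0,0,0,0,0,0,0]}'
python3 - <<'E'
from m import *
c,P=snap('top')
hsv=cv2.cvtColor(c[3],cv2.COLOR_RGB2HSV).astype(int)
s=env.get_state(); print(s['tool_pos'],s['eef_rot'][:,0],s['gripper_width'],s['qpos'])
rect(P[inb(P,.4,.9,-.5,0,.19,.26)],'tray')
c,P=snap('scene'); rect(P[inb(P,.4,.9,-.5,0,.19,.26)],'tray');  save('s2',c[3][100:400,100:500])
E
```

```text
time: 8.25
tool_pos: [0.613, 0.0508, 0.3177]
eef_rot: [[-0.24, 0.971, -0.001], [0.971, 0.24, -0.001], [-0.001, -0.001, -1.0]]
force: [0.4, 0.8, -5.3]
gripper_width: 0.0197
gripper_force: 45.0
time: 9.08
tool_pos: [0.6625, -0.2545, 0.3172]
eef_rot: [[0.657, 0.754, -0.001], [0.754, -0.657, 0.0], [-0.001, -0.001, -1.0]]
force: [0.7, 0.5, -5.7]
gripper_width: 0.0201
gripper_force: 45.0
[ 0.66212066 -0.25801959  0.31691956] [ 0.6605278   0.75079785 -0.00237085] 0.019680142725565303 [ 0.46834969  0.4400287  -0.27700917  1.37221941  0.12165975  1.34729111
 -0.53222516]
tray 1483 c [ 0.6666 -0.251 ] LW 0.1992 0.1436 ang of long 49.3 z [0.198 0.205 0.247]
tray 1734 c [ 0.6651 -0.2556] LW 0.2117 0.142 ang of long 48.3 z [0.199 0.219 0.25 ]
```

View pics/s2.png

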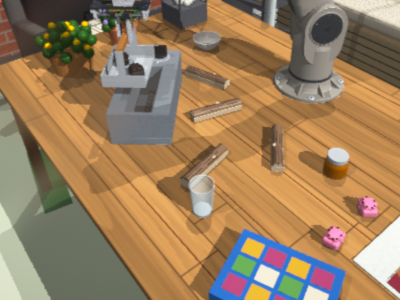

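```bash

python3 -m pendant '{"xyz":[[0,0,-0.01],[0,0,-0.025],[0,0,-0.04],[0,0,-0.05],[0,0,-0.056],[0,0,-0.06],[0,0,-0.062],[0,0,-0.063],[0,0,-0.064],[0,0,-0.065]],"spin":[0,0,0,0,0,0,0,0,0,0],"grip":[0,0,0,0,0,0,0,0,0,0]}'
python3 -m pendant '{"xyz":[[0,0,-0.001],[0,0,-0.002],[0,0,-0.003]],"spin":[0,0,0],"grip":[0,0,0]}' 6

```

```text
time: 10.02
tool_pos: [0.6634, -0.252, 0.254]
eef_rot: [[0.65, 0.76, 0.001], [0.76, -0.65, -0.0], [0.0, 0.001, -1.0]]
force: [0.1, 0.0, -5.8]
gripper_width: 0.0196
gripper_force: 45.0
time: 10.27
tool_pos: [0.6632, -0.252, 0.2505]
eef_rot: [[0.65, 0.76, 0.0], [0.76, -0.65, -0.0], [0.0, 0.0, -1.0]]
force: [-0.9, -0.6, -6.0]
gripper_width: 0.0198
gripper_force: 6.0
```

```bash

python3 -m pendant '{"xyz":[[0,0,-0.001],[0,0,-0.002],[0,0,-0.003],[0,0,-0.003]],"spin":[0,0,0,0],"grip":[0,0,0,0]}' 6
python3 -m pendant '{"xyz":[[-0.004,0.003,0],[-0.008,0.007,-0.001],[-0.012,0.01,-0.002],[-0.016,0.013,-0.003],[-0.02,0.017,-0.004],[-0.024,0.02,-0.005],[-0.028,0.024,-0.007],[-0.032,0.027,-0.009],[-0.036,0.03,-0.01],[-0.039,0.033,-0.012]],"spin":[0,0,0,0,0,0,0,0,0,0],"grip":[0,0,0,0,0,0,0,0,0,0]}'
python3 - <<'E'
from m import *
c,P=snap('scene'); save('s3',cv2.resize(c[3][70:270,150:350],None,fx=3,fy=3)[:, :])
E
```

```text
time: 10.6
tool_pos: [0.6631, -0.252, 0.2477]
eef_rot: [[0.65, 0.76, 0.0], [0.76, -0.65, -0.0], [0.0, 0.0, -1.0]]
force: [-1.6, 0.7, -1.4]
gripper_width: 0.0199
gripper_force: 6.0
time: 11.43
tool_pos: [0.6233, -0.2187, 0.2352]
eef_rot: [[0.65, 0.76, -0.001], [0.76, -0.65, 0.0], [-0.0, -0.001, -1.0]]
force: [-0.8, -1.1, 0.4]
gripper_width: 0.0263
gripper_force: 6.0
```

View pics/s3.png

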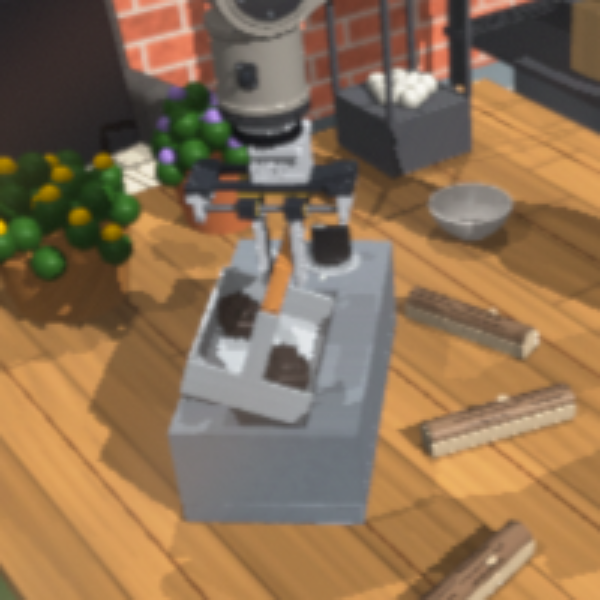

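The scene view shows the tray tilting about the far rim toward the trough, stones still in. Finger width gives a tilt of about 19°. I continue to about 42°.

```bash

python3 -m pendant '{"xyz":[[-0.004,0.003,-0.002],[-0.008,0.007,-0.005],[-0.012,0.01,-0.009],[-0.016,0.013,-0.012],[-0.02,0.017,-0.016],[-0.024,0.02,-0.02],[-0.028,0.024,-0.025],[-0.032,0.027,-0.03],[-0.036,0.031,-0.035],[-0.036,0.031,-0.035]],"spin":[0,0,0,0,0,0,0,0,0,0],"grip":[0,0,0,0,0,0,0,0,0,0]}'
python3 - <<'E'
from m import *
c,P=snap('scene'); save('s4',cv2.resize(c[3][120:250,180:310],None,fx=3,fy=3)[:, :])
E
```

```text
time: 12.32
tool_pos: [0.5868, -0.1873, 0.1989]
eef_rot: [[0.65, 0.76, -0.002], [0.76, -0.65, 0.0], [-0.001, -0.002, -1.0]]
force: [2.2, -3.4, -6.4]
gripper_width: 0.0303
gripper_force: 6.0
```

View pics/s4.png

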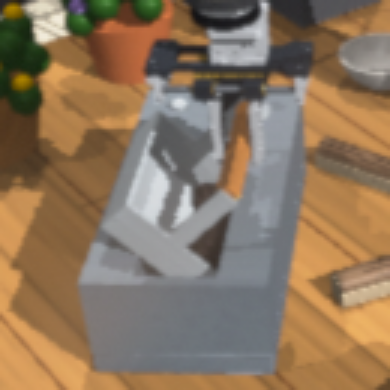

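Stones have slid to the low edge against the wall (tilt about 37°). I tilt slightly more, wait, then draw the tray upslope so they drop.

```bash

python3 -m pendant '{"xyz":[[-0.004,0.003,-0.005],[-0.007,0.006,-0.01],[-0.007,0.006,-0.01],[-0.007,0.006,-0.01],[-0.003,0.003,-0.006],[0.002,-0.002,0],[0.007,-0.006,0.006],[0.012,-0.01,0.012],[0.017,-0.015,0.018],[0.021,-0.018,0.023]],"spin":[0,0,0,0,0,0,0,0,0,0],"grip":[0,0,0,0,0,0,0,0,0,0]}' 7
python3 - <<'E'
from m import *
c,P=snap('scene'); a=cv2.resize(c[3][120:250,180:310],None,fx=3,fy=3)
c,P=snap('top'); save('s5',np.hstack([a,cv2.resize(c[3][100:230,330:460],None,fx=3,fy=3)]))
E
```

```text
time: 13.2
tool_pos: [0.608, -0.2048, 0.2235]
eef_rot: [[0.65, 0.76, -0.004], [0.76, -0.65, 0.002], [-0.001, -0.005, -1.0]]
force: [-12.2, 6.8, 0.7]
gripper_width: 0.0445
gripper_force: 7.0
```

View pics/s5.png

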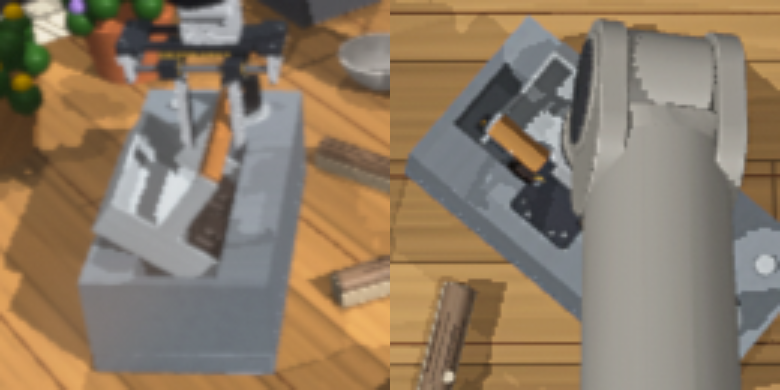

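The bar has dragged the near finger open (44 mm): the tray has stayed put while the hand moved. I measure where the bar, tray and stones are now.

```bash
cat > t.py <<'E'
from m import *
o=np.array([.6327,-.2247]);bx=np.array([.760,-.649]);by=np.array([.649,.760])
def B(Q): return np.c_[(Q[:,:2]-o)@bx,(Q[:,:2]-o)@by,Q[:,2]]
for n in('scene','top'):
    c,P=snap(n);hsv=cv2.cvtColor(c[3],cv2.COLOR_RGB2HSV).astype(int)
    reg=inb(P,.4,.85,-.45,0,.02,.3)
    q=B(P.reshape(-1,3)).reshape(P.shape)
    reg&=(abs(q[...,0])<.2)&(abs(q[...,1])<.14)
    b=reg&(hsv[...,0]<20)&(hsv[...,1]>120)&(hsv[...,2]>110)&(q[...,2]>.14)
    if b.sum():print(n,'bar',b.sum(),np.round(np.percentile(q[b],[5,50,95],0),3).tolist())
    d=reg&(c[3].max(2)<60)&(q[...,2]<.14)&(abs(q[...,0])<.05)
    k,l,st,ce=cv2.connectedComponentsWithStats(d.astype(np.uint8))
    for i in range(1,k):
        if st[i,4]>12: print(n,'dark',st[i,4],np.round(ce[i]),np.round(np.percentile(q[l==i],[5,50,95],0),3).tolist())
s=env.get_state();t=np.array(s['tool_pos']);print('tcp B',np.round(B(t[None]),4),s['gripper_width'],s['force'])
E
cat > t2.py <<'E'
from t import *
c,P=snap('scene');q=B(P.reshape(-1,3)).reshape(P.shape)
# floor profile of tray, slice
for y0 in(-.08,-.05,-.02,.02,.05,.08,.11):
    m=(abs(q[...,1]-y0)<.006)&(abs(q[...,0])<.12)&(q[...,2]>.02)&(q[...,2]<.26)
    Q=q[m];Q=Q[np.argsort(Q[:,0])];print(y0,[(int(1000*a),int(1000*b)) for a,_,b in Q[::max(1,len(Q)//14)]])
E
python3 t2.py
```

```text
scene bar 137 [[-0.051, -0.034, 0.233], [-0.042, 0.039, 0.238], [-0.035, 0.096, 0.243]]
top bar 126 [[-0.052, 0.039, 0.232], [-0.045, 0.066, 0.239], [-0.037, 0.095, 0.246]]
top dark 73 [365. 129.] [[-0.02, 0.116, 0.035], [0.046, 0.136, 0.067], [0.048, 0.14, 0.102]]
top dark 18 [360. 140.] [[-0.011, 0.116, 0.027], [-0.003, 0.121, 0.032], [0.01, 0.126, 0.038]]
top dark 36 [373. 157.] [[-0.041, 0.034, 0.107], [-0.036, 0.05, 0.12], [-0.03, 0.063, 0.132]]
tcp B [[-0.0314 -0.0009  0.2244]] 0.042878373922025655 [-12.86311139   6.14683611   9.13686038]
-0.08 [(-101, 79), (-100, 129), (-82, 130), (-64, 129), (-53, 128), (-33, 239), (19, 112), (28, 117), (36, 122), (43, 129), (50, 131), (62, 143), (69, 185), (80, 153), (92, 165)]
-0.05 [(-101, 87), (-100, 74), (-89, 129), (-78, 128), (-70, 126), (-59, 129), (-41, 239), (-30, 234), (21, 112), (37, 121), (47, 129), (61, 142), (67, 201), (73, 155), (82, 180)]
-0.02 [(-101, 44), (-100, 91), (-92, 129), (-71, 130), (-56, 129), (-41, 119), (-34, 241), (-29, 115), (-24, 120), (-19, 122), (36, 123), (50, 135), (65, 148), (72, 148)]
0.02 [(-101, 51), (-100, 86), (-89, 130), (-74, 125), (-60, 125), (-50, 234), (-40, 238), (-29, 124), (-16, 133), (1, 258), (42, 133), (52, 134), (61, 142), (68, 147), (76, 188), (81, 159)]
0.05 [(-101, 102), (-100, 98), (-93, 128), (-79, 130), (-65, 128), (-54, 128), (-48, 237), (-41, 238), (-37, 115), (-32, 238), (-27, 115), (-20, 141), (-13, 128), (41, 133), (69, 198)]
0.08 [(-101, 51), (-101, 103), (-99, 125), (-86, 126), (-78, 125), (-69, 130), (-58, 130), (-49, 125), (-42, 239), (-36, 240), (47, 99), (66, 201), (82, 127), (90, 129), (97, 130)]
0.11 [(-101, 49), (-98, 125), (-76, 128), (-60, 131), (-33, 106), (-25, 124), (-16, 137), (-2, 135), (6, 139), (17, 135), (39, 169), (50, 159), (60, 130), (69, 167), (86, 125)]
```

Floor slope is 36°. Both stones lean on the near wall with the lip 20 mm from it. The tray wasn't jammed: its weight simply beat the 7 N grip. I recentre, grip harder and draw it upslope.

```bash

python3 -m pendant '{"xyz":[[-0.005,0.004,0],[-0.009,0.008,0],[-0.009,0.008,0],[-0.009,0.008,0],[-0.009,0.008,0]],"spin":[0,0,0,0,0],"grip":[0,0,0,0,0]}' 22
python3 -m pendant '{"xyz":[[0.002,-0.002,0.002],[0.005,-0.004,0.005],[0.008,-0.007,0.008],[0.011,-0.01,0.011],[0.014,-0.012,0.014],[0.017,-0.015,0.017],[0.02,-0.017,0.02],[0.023,-0.02,0.023],[0.026,-0.022,0.026],[0.026,-0.022,0.026]],"spin":[0,0,0,0,0,0,0,0,0,0],"grip":[0,0,0,0,0,0,0,0,0,0]}'
python3 t2.py
```

```text
time: 13.87
tool_pos: [0.6007, -0.1985, 0.2238]
eef_rot: [[0.651, 0.759, 0.001], [0.759, -0.651, -0.0], [0.0, 0.001, -1.0]]
force: [4.8, -2.7, -2.9]
gripper_width: 0.0286
gripper_force: 22.0
time: 14.7
tool_pos: [0.6269, -0.2206, 0.2502]
eef_rot: [[0.651, 0.759, 0.001], [0.759, -0.651, -0.0], [0.0, 0.001, -1.0]]
force: [-0.0, -0.1, -3.9]
gripper_width: 0.028
gripper_force: 22.0
scene bar 137 [[-0.019, -0.031, 0.258], [-0.01, 0.043, 0.264], [-0.003, 0.097, 0.269]]
top bar 128 [[-0.02, 0.039, 0.259], [-0.013, 0.068, 0.265], [-0.006, 0.095, 0.271]]
top dark 69 [364. 130.] [[-0.022, 0.12, 0.034], [0.045, 0.138, 0.069], [0.048, 0.14, 0.101]]
top dark 184 [370. 149.] [[-0.027, 0.039, 0.026], [-0.004, 0.07, 0.034], [0.012, 0.12, 0.078]]
top dark 29 [398. 175.] [[-0.031, -0.064, 0.048], [-0.022, -0.055, 0.072], [-0.0, -0.05, 0.077]]
tcp B [[-0.008  -0.0006  0.2495]] 0.028001810225375366 [-0.06139275 -0.24993997 -3.77378849]
-0.08 [(-101, 83), (-100, 55), (-89, 128), (-67, 124), (-56, 125), (-44, 126), (11, 27), (17, 114), (24, 122), (56, 144), (66, 146), (80, 157), (88, 168), (100, 172), (10
[... 404 characters left out ...]
 (-97, 131), (-82, 129), (-65, 129), (-48, 128), (-14, 75), (13, 112), (26, 122), (39, 130), (71, 158), (83, 159), (91, 166), (99, 173), (109, 179)]
0.05 [(-101, 59), (-101, 98), (-100, 91), (-96, 127), (-85, 128), (-75, 128), (-65, 128), (-58, 130), (-48, 127), (-23, 76), (-14, 70), (-7, 66), (22, 124), (48, 64), (106, 211)]
0.08 [(-101, 112), (-101, 107), (-100, 88), (-99, 128), (-89, 129), (-78, 128), (-71, 126), (-65, 125), (-56, 129), (-48, 127), (46, 102), (48, 108), (82, 129), (93, 132), (100, 131), (107, 211)]
0.11 [(-101, 108), (-99, 127), (-79, 127), (-59, 127), (-15, 247), (3, 136), (13, 135), (25, 228), (36, 168), (47, 124), (55, 195), (67, 155), (79, 129), (90, 128), (102, 125)]
```

Both stones are in the trough (tops at z≈0.07, wrist load 3.9 N means an empty tray). I lift the tray, grip firmly so it rights, and carry it back.

```bash

python3 -m pendant '{"xyz":[[0.002,-0.002,0.008],[0.004,-0.004,0.018],[0.006,-0.006,0.03],[0.008,-0.008,0.045],[0.01,-0.01,0.06],[0.01,-0.01,0.075],[0.01,-0.01,0.085],[0.01,-0.01,0.085],[0.01,-0.01,0.085],[0.01,-0.01,0.085]],"spin":[0,0,0,0,0,0,0,0,0,0],"grip":[0,0,0,0,0,0,0,0,0,0]}' 50
python3 t.py | grep -v dark
```

```text
time: 15.68
tool_pos: [0.6358, -0.2299, 0.3338]
eef_rot: [[0.65, 0.76, -0.001], [0.76, -0.65, 0.0], [-0.0, -0.001, -1.0]]
force: [0.2, -0.2, -4.8]
gripper_width: 0.0271
gripper_force: 50.0
tcp B [[ 0.0057 -0.002   0.3335]] 0.027242588009919008 [-0.22413442  0.15095462 -4.49423612]
```

```bash

python3 -m pendant '{"xyz":[[-0.005,0.015,0],[-0.01,0.04,0],[-0.015,0.07,0],[-0.02,0.105,0],[-0.025,0.14,0],[-0.03,0.175,0],[-0.035,0.21,0],[-0.04,0.245,0],[-0.045,0.28,0],[-0.05,0.305,0]],"spin":[0.06,0.16,0.26,0.36,0.46,0.56,0.66,0.76,0.86,0.96],"grip":[0,0,0,0,0,0,0,0,0,0]}'
python3 -m pendant '{"xyz":[[-0.005,0.035,0],[-0.01,0.07,0],[-0.015,0.105,0],[-0.02,0.14,0],[-0.025,0.175,0],[-0.03,0.205,0],[-0.035,0.235,0],[-0.04,0.26,0],[-0.045,0.28,0],[-0.05,0.29,0]],"spin":[0.1,0.2,0.3,0.4,0.5,0.6,0.7,0.8,0.9,0.948],"grip":[0,0,0,0,0,0,0,0,0,0]}'
python3 -m pendant '{"xyz":[[0,0,-0.03],[0,0,-0.06],[0,0,-0.09],[0,0,-0.12],[0,0,-0.14],[0,0,-0.15],[0,0,-0.155],[0,0,-0.16],[0,0,-0.165],[0,0,-0.17]],"spin":[0,0,0,0,0,0,0,0,0,0],"grip":[0,0,0,0,0,0,0,0,0,0]}'
python3 - <<'E'
from m import *
c,P=snap('scene'); save('s6',cv2.resize(c[3][180:360,280:520],None,fx=3,fy=3))
hsv=cv2.cvtColor(c[3],cv2.COLOR_RGB2HSV).astype(int)
b=inb(P,.35,.75,.2,.5,.1,.37)&(hsv[...,0]<20)&(hsv[...,1]>110); rect(P[b],'bar')
rect(P[inb(P,.35,.75,.22,.5,.005,.1)&(hsv[...,1]<40)],'tray')
s=env.get_state(); print(s['tool_pos'],s['gripper_width'])
E
```

```text
time: 16.62
tool_pos: [0.5851, 0.0783, 0.3342]
eef_rot: [[-0.256, 0.967, -0.001], [0.967, 0.256, 0.001], [0.001, -0.0, -1.0]]
force: [-0.1, 1.0, -3.3]
gripper_width: 0.0274
gripper_force: 50.0
time: 17.45
tool_pos: [0.5348, 0.3677, 0.3336]
eef_rot: [[-0.935, 0.354, -0.002], [0.354, 0.935, 0.001], [0.002, -0.0, -1.0]]
force: [-0.4, -0.0, -5.4]
gripper_width: 0.027
gripper_force: 50.0
time: 18.28
tool_pos: [0.5366, 0.3654, 0.1652]
eef_rot: [[-0.932, 0.362, 0.001], [0.362, 0.932, 0.001], [-0.001, 0.001, -1.0]]
force: [0.5, 0.6, -3.1]
gripper_width: 0.0269
gripper_force: 50.0
bar 430 c [0.528  0.3417] LW 0.1996 0.1238 ang of long -23.4 z [0.162 0.175 0.292]
tray 564 c [0.5729 0.4001] LW 0.4234 0.2264 ang of long -21.4 z [0.013 0.067 0.099]
[0.53623827 0.36498271 0.16405929] 0.02713018643008347
```

View pics/s6.png

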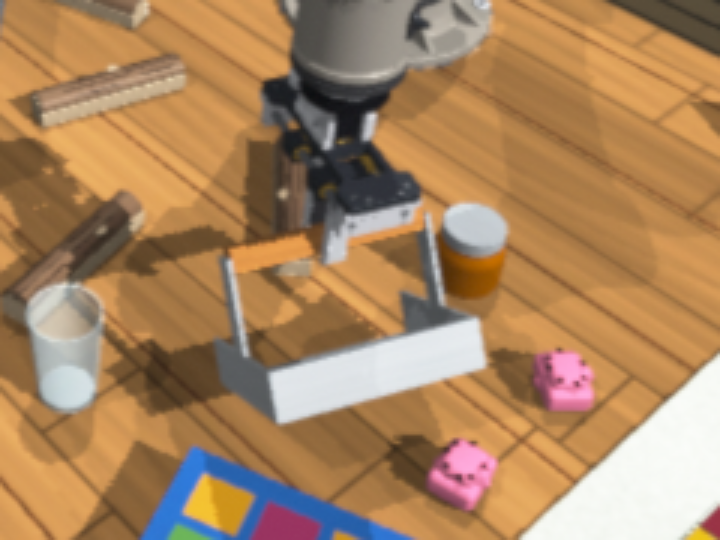

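The tray is held still tilted about 22° (bar at (330,245), open side down). I lower it to near contact and loosen the grip so it rights itself on the table.

```bash

python3 -m pendant '{"xyz":[[0,0,-0.004],[0,0,-0.008],[0,0,-0.012],[0,0,-0.012],[0,0,-0.012],[0,0,-0.012]],"spin":[0,0,0,0,0,0],"grip":[0,0,0,0,0,0]}' 8
python3 -m pendant '{"xyz":[[0,0,-0.003],[0,0,-0.006],[0,0,-0.009],[0,0,-0.012],[0,0,-0.015],[0,0,-0.018],[0,0,-0.021],[0,0,-0.024]],"spin":[0,0,0,0,0,0,0,0],"grip":[0,0,0,0,0,0,0,0]}' 5
python3 - <<'E'
from m import *
c,P=snap('scene')
hsv=cv2.cvtColor(c[3],cv2.COLOR_RGB2HSV).astype(int)
b=inb(P,.35,.75,.2,.5,.1,.2)&(hsv[...,0]<20)&(hsv[...,1]>110); rect(P[b],'bar')
s=env.get_state(); print(s['tool_pos'],s['gripper_width'])
E
```

```text
time: 18.83
tool_pos: [0.5362, 0.3652, 0.1526]
eef_rot: [[-0.932, 0.362, 0.0], [0.362, 0.932, 0.0], [0.0, 0.0, -1.0]]
force: [0.1, 0.6, -5.0]
gripper_width: 0.0206
gripper_force: 8.0
time: 19.5
tool_pos: [0.5363, 0.3643, 0.1286]
eef_rot: [[-0.932, 0.363, 0.0], [0.363, 0.932, -0.001], [-0.001, -0.001, -1.0]]
force: [-2.3, -5.6, 6.7]
gripper_width: 0.0208
gripper_force: 5.0
bar 389 c [0.5344 0.3671] LW 0.1964 0.0235 ang of long -21.2 z [0.12  0.14  0.147]
[0.53620043 0.36404222 0.12799661] 0.02069631682335704
```

```bash

python3 -m pendant '{"xyz":[[0,0,0],[0,0,0],[0,0,0],[0,0,0],[0,0,0],[0,0,0],[0,0,0.03],[0,0,0.07],[0,0,0.11],[0,0,0.15]],"spin":[0,0,0,0,0,0,0,0,0,0],"grip":[0.06,0.06,0.06,0.06,0.06,0.06,0.06,0.06,0.06,0.06]}' 20
python3 -m pendant '{"xyz":[[-0.01,-0.035,0],[-0.02,-0.07,0],[-0.03,-0.105,0],[-0.04,-0.14,0],[-0.05,-0.16,0]],"spin":[0,0,0,0,0],"grip":[0.06,0.06,0.06,0.06,0.06]}'
python3 - <<'E'
from m import *
c,P=snap('top'); logs(P,c[3]);save('t7',c[3])
rect(P[inb(P,.35,.75,.2,.5,.136,.15)],'bartop')
c,P=snap('scene'); logs(P,c[3])
rect(P[inb(P,.35,.75,.2,.5,.136,.15)],'bartop'); print(env.get_state()['qpos'])
E
```

```text
time: 20.38
tool_pos: [0.5357, 0.365, 0.2803]
eef_rot: [[-0.932, 0.362, -0.001], [0.362, 0.932, 0.0], [0.001, -0.0, -1.0]]
force: [1.2, 0.4, -0.7]
gripper_width: 0.0598
gripper_force: 0.0
time: 20.8
tool_pos: [0.4858, 0.2015, 0.2783]
eef_rot: [[-0.931, 0.365, 0.0], [0.365, 0.931, -0.001], [-0.001, -0.001, -1.0]]
force: [0.5, 0.6, 0.9]
gripper_width: 0.0602
gripper_force: 0.0
px[164. 128.] 4606 c [0.7551 0.5651] LW 0.2856 0.2072 ang of long -66.7 z [0.024 0.051 0.058]
px[250. 126.] 81 c [0.7575 0.2517] LW 0.0575 0.0286 ang of long -64.5 z [0.015 0.036 0.06 ]
px[391. 159.] 1536 c [ 0.6415 -0.2332] LW 0.2819 0.0737 ang of long 49.4 z [0.023 0.031 0.057]
px[289. 162.] 629 c [0.6348 0.1197] LW 0.1949 0.0398 ang of long 13.2 z [0.019 0.035 0.044]
px[381. 194.] 284 c [ 0.5199 -0.1998] LW 0.4173 0.0032 ang of long 49.5 z [0.014 0.037 0.06 ]
px[210. 165.] 88 c [0.625  0.3953] LW 0.0729 0.0312 ang of long -46.8 z [0.014 0.039 0.05 ]
px[166. 190.] 222 c [0.5376 0.5503] LW 0.0568 0.0463 ang of long 11.6 z [0.018 0.037 0.046]
px[195. 199.] 108 c [0.5039 0.4461] LW 0.0972 0.033 ang of long -1.7 z 
[... 2193 characters left out ...]
401 0.3976] LW 0.0732 0.045 ang of long -62.5 z [0.014 0.039 0.058]
px[387. 301.] 974 c [0.5366 0.3635] LW 0.2045 0.1437 ang of long -22.8 z [0.013 0.032 0.051]
px[467. 306.] 322 c [0.382  0.5485] LW 0.056 0.0504 ang of long 51.3 z [0.013 0.031 0.042]
px[302. 308.] 213 c [0.7553 0.2596] LW 0.06 0.0266 ang of long -38.9 z [0.013 0.037 0.059]
px[433. 337.] 362 c [0.5413 0.5525] LW 0.0562 0.0508 ang of long 20.2 z [0.013 0.034 0.042]
px[373. 373.] 6342 c [0.7564 0.5568] LW 0.2701 0.2047 ang of long -66.6 z [0.046 0.05  0.053]
bartop 416 c [0.5353 0.3609] LW 0.193 0.0249 ang of long -21.8 z [0.136 0.141 0.144]
[ 0.23711718  0.21633865 -0.85978264  1.82162057  0.17932216  1.18383316
  0.51645596]
```

View pics/t7.png

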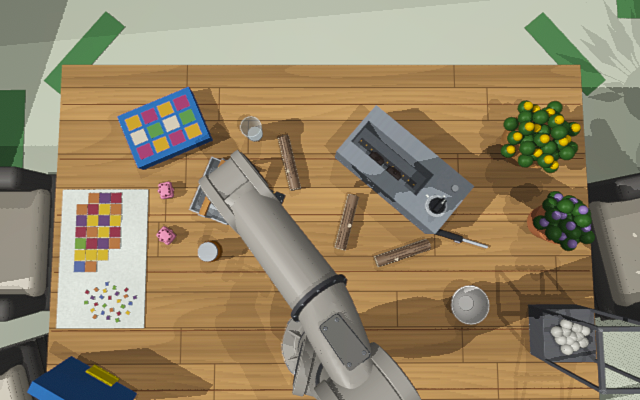

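The tray stands level and empty at its place, stones lie in the trough, all four logs are unmoved. Next, log B at (0.4005, 0.208).

```bash

python3 -m pendant '{"xyz":[[-0.02,0,0],[-0.04,0.001,0],[-0.06,0.002,0],[-0.075,0.003,0],[-0.0855,0.0035,0],[-0.0855,0.0035,-0.02],[-0.0855,0.0035,-0.05],[-0.0855,0.0035,-0.08],[-0.0855,0.0035,-0.1],[-0.0855,0.0035,-0.11]],"spin":[0.12,0.24,0.36,0.48,0.6,0.72,0.84,0.96,1.08,1.159],"grip":[0.06,0.06,0.06,0.06,0.06,0.06,0.06,0.06,0.06,0.06]}' 20
python3 -m pendant '{"xyz":[[0,0,0],[0,0,0]],"spin":[0,0],"grip":[0.06,0.06]}' 20
python3 - <<'E'
from m import *
c,P=snap('wrist'); save('w2',c[3]); s=env.get_state(); print(s['tool_pos'],s['eef_rot'][:,0],s['qpos'][6])
c,P=snap('scene'); logs(P,c[3])
E
```

```text
time: 21.73
tool_pos: [0.3996, 0.2088, 0.1663]
eef_rot: [[-0.699, -0.715, -0.002], [-0.715, 0.699, 0.0], [0.001, 0.002, -1.0]]
force: [-0.1, 0.1, -0.4]
gripper_width: 0.0601
gripper_force: 0.0
time: 21.9
tool_pos: [0.4005, 0.2093, 0.1686]
eef_rot: [[-0.706, -0.708, -0.001], [-0.708, 0.706, 0.001], [0.0, 0.001, -1.0]]
force: [0.4, 0.7, -0.8]
gripper_width: 0.0596
gripper_force: 0.0
[0.40088592 0.20928141 0.16915631] [-0.70699955 -0.70721359 -0.00075341] 1.4966624831294475
px[284. 117.] 386 c [ 0.0937 -0.755 ] LW 0.2352 0.129 ang of long -42.2 z [0.013 0.037 0.059]
px[306. 139.] 343 c [ 0.1438 -0.4963] LW 0.1387 0.1202 ang of long 50.4 z [0.013 0.033 0.05 ]
px[223. 140.] 212 c [ 0.4427 -0.7414] LW 0.1223 0.0588 ang of long -23.7 z [0.013 0.038 0.059]
px[173. 168.] 344 c [ 0.7246 -0.6704] LW 0.175 0.0851 ang of long -24.4 z [0.014 0.038 0.059]
px[306. 176.] 383 c [ 0.323  -0.2722] LW 0.1979 0.0433 ang of long -69.5 z [0.014 0.03  0.039]
px[246. 230.] 805 c [ 0.5971 -0.2676] LW 0.4304 0.2059 ang of long 49.4 z [0.013 0.036 0.059]
px[426. 186.] 319 c [-0.0204  0.0959] LW 0.1947 0.0776 ang
[... 359 characters left out ...]
0.2509 0.0214 ang of long 61.4 z [0.014 0.038 0.059]
px[305. 263.] 616 c [0.6371 0.1219] LW 0.1984 0.0399 ang of long 12.1 z [0.013 0.034 0.04 ]
px[434. 269.] 310 c [0.3408 0.3973] LW 0.0739 0.0461 ang of long -63.4 z [0.013 0.038 0.058]
px[387. 301.] 976 c [0.5353 0.3631] LW 0.2049 0.1434 ang of long -22.5 z [0.013 0.033 0.052]
px[467. 306.] 325 c [0.383  0.5482] LW 0.0573 0.0503 ang of long 41.5 z [0.014 0.031 0.042]
px[302. 308.] 213 c [0.7546 0.2604] LW 0.0598 0.0276 ang of long -34.7 z [0.013 0.037 0.059]
px[433. 337.] 360 c [0.5411 0.5526] LW 0.0567 0.0501 ang of long 19.5 z [0.014 0.033 0.042]
px[373. 373.] 6335 c [0.7565 0.557 ] LW 0.271 0.2033 ang of long -66.2 z [0.046 0.05  0.053]
```

View pics/w2.png

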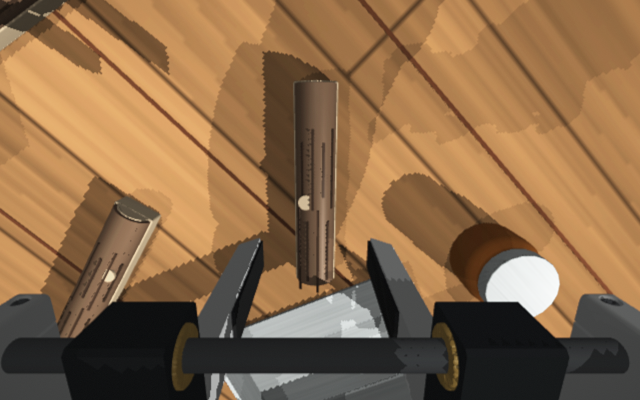

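The log is centred and aligned between the fingers (column 316). Descend, grip at 20 N, lift.

```bash
sed -i "s/if np.hypot(\*np.median(Q\[:,:2\],0))<1.1: rect/if abs(cv2.minAreaRect(Q[:,:2].astype(np.float32))[1][0]-.116)<.1 and max(cv2.minAreaRect(Q[:,:2].astype(np.float32))[1])<.21 and .175<max(cv2.minAreaRect(Q[:,:2].astype(np.float32))[1]) and min(cv2.minAreaRect(Q[:,:2].astype(np.float32))[1])<.055: rect/" m.py
python3 -m pendant '{"xyz":[[0,0,-0.025],[0,0,-0.05],[0,0,-0.075],[0,0,-0.1],[0,0,-0.12],[0,0,-0.135],[0,0,-0.143],[0,0,-0.148],[0,0,-0.15],[0,0,-0.15]],"spin":[0,0,0,0,0,0,0,0,0,0],"grip":[0.06,0.06,0.06,0.06,0.06,0.06,0.06,0.06,0.06,0.06]}' 20
python3 -m pendant '{"xyz":[[0,0,0],[0,0,0],[0,0,0],[0,0,0],[0,0,0],[0,0,0],[0,0,0],[0,0,0]],"spin":[0,0,0,0,0,0,0,0],"grip":[0.05,0.045,0.042,0.038,0.036,0.034,0.034,0.034]}' 20
python3 -m pendant '{"xyz":[[0,0,0.005],[0,0,0.015],[0,0,0.03],[0,0,0.05],[0,0,0.08],[0,0,0.11],[0,0,0.14],[0,0,0.17],[0,0,0.2],[0,0,0.22]],"spin":[0,0,0,0,0,0,0,0,0,0],"grip":[0.034,0.034,0.034,0.034,0.034,0.034,0.034,0.034,0.034,0.034]}'

```

```text
time: 22.83
tool_pos: [0.4011, 0.2087, 0.019]
eef_rot: [[-0.706, -0.709, 0.001], [-0.709, 0.706, 0.0], [-0.001, -0.001, -1.0]]
force: [-0.2, -0.3, 0.4]
gripper_width: 0.0599
gripper_force: 0.0
time: 23.5
tool_pos: [0.4009, 0.2086, 0.0189]
eef_rot: [[-0.705, -0.709, 0.001], [-0.709, 0.705, -0.0], [-0.0, -0.0, -1.0]]
force: [-1.0, -0.6, 8.4]
gripper_width: 0.0397
gripper_force: 20.0
time: 24.33
tool_pos: [0.4004, 0.2092, 0.2416]
eef_rot: [[-0.704, -0.71, 0.002], [-0.71, 0.704, 0.0], [-0.002, -0.001, -1.0]]
force: [-0.2, 0.4, -1.1]
gripper_width: 0.0396
gripper_force: 20.0
```

```bash

python3 -m pendant '{"xyz":[[0.01,-0.012,0],[0.03,-0.036,0],[0.05,-0.06,0],[0.07,-0.084,0],[0.09,-0.108,0],[0.11,-0.132,0],[0.13,-0.156,0],[0.15,-0.18,0],[0.17,-0.204,0],[0.19,-0.228,0]],"spin":[-0.08,-0.18,-0.28,-0.38,-0.48,-0.58,-0.68,-0.78,-0.88,-0.98],"grip":[0.034,0.034,0.034,0.034,0.034,0.034,0.034,0.034,0.034,0.034]}'
python3 -m pendant '{"xyz":[[0.02,-0.024,0],[0.04,-0.048,0],[0.06,-0.072,0],[0.08,-0.095,0],[0.095,-0.115,0],[0.104,-0.125,0],[0.108,-0.128,0],[0.108,-0.128,0],[0.108,-0.128,0],[0.108,-0.128,0]],"spin":[-0.1,-0.2,-0.3,-0.4,-0.48,-0.516,-0.516,-0.516,-0.516,-0.516],"grip":[0.034,0.034,0.034,0.034,0.034,0.034,0.034,0.034,0.034,0.034]}'
cat > l.py <<'E'
from t import *
# held log seen in scene/top: points below TCP
def held(n,z0,z1):
    c,P=snap(n);q=B(P.reshape(-1,3)).reshape(P.shape); im=c[3].astype(int)
    m=(q[...,2]>z0)&(q[...,2]<z1)&(abs(q[...,0])<.14)&(abs(q[...,1])<.16)&(im[...,0]-im[...,2]>12)
    k,l,st,ce=cv2.connectedComponentsWithStats(m.astype(np.uint8))
    for i in range(1,k):
        if st[i,4]>60: rect(q[l==i],n+' B')
E
python3 - <<'E'
from l import *
s=env.get_state();t=np.array(s['tool_pos']);print(B(t[None]),s['eef_rot'][:,0])
held('scene',.2,.27);held('top',.2,.27)
E
```

```text
time: 25.17
tool_pos: [0.591, -0.0206, 0.2392]
eef_rot: [[-0.981, 0.195, -0.0], [0.195, 0.981, 0.0], [0.0, 0.0, -1.0]]
force: [0.5, 1.0, -2.7]
gripper_width: 0.0398
gripper_force: 20.0
time: 26.0
tool_pos: [0.6981, -0.1461, 0.239]
eef_rot: [[-0.761, 0.648, 0.0], [0.648, 0.761, 0.001], [0.0, 0.001, -1.0]]
force: [0.5, 0.0, -1.8]
gripper_width: 0.04
gripper_force: 20.0
scene bar 3 [[0.09, 0.108, 0.221], [0.09, 0.119, 0.244], [0.092, 0.122, 0.25]]
top dark 108 [373. 154.] [[-0.03, 0.028, 0.028], [-0.017, 0.054, 0.072], [0.006, 0.085, 0.079]]
tcp B [[-0.001  0.102  0.239]] 0.03960573789897187 [ 1.14497968  0.65353048 -2.54342683]
[[-0.00098955  0.10198946  0.23897383]] [-7.60975828e-01  6.48780232e-01 -1.96771780e-05]
scene B 811 c [-0.0029  0.1094] LW 0.2014 0.0452 ang of long 0.5 z [0.22  0.245 0.259]
top B 413 c [-0.0554  0.1044] LW 0.0984 0.0397 ang of long -0.1 z [0.238 0.256 0.263]
```

Held log is centred over slot +0.102 and square to the trough. Lower softly.

```bash

python3 -m pendant '{"xyz":[[0,0,-0.015],[0,0,-0.03],[0,0,-0.045],[0,0,-0.058],[0,0,-0.069],[0,0,-0.076],[0,0,-0.081],[0,0,-0.084],[0,0,-0.086],[0,0,-0.087]],"spin":[0,0,0,0,0,0,0,0,0,0],"grip":[0.034,0.034,0.034,0.034,0.034,0.034,0.034,0.034,0.034,0.034]}'
python3 -m pendant '{"xyz":[[0,0,-0.0005],[0,0,-0.001],[0,0,-0.0015],[0,0,-0.002],[0,0,-0.0025]],"spin":[0,0,0,0,0],"grip":[0.034,0.034,0.034,0.034,0.034]}'
```

```text
time: 27.03
tool_pos: [0.6988, -0.1475, 0.1517]
eef_rot: [[-0.76, 0.65, 0.0], [0.65, 0.76, -0.0], [-0.0, 0.0, -1.0]]
force: [-0.5, -0.5, -2.7]
gripper_width: 0.0397
gripper_force: 20.0
time: 27.45
tool_pos: [0.6987, -0.1475, 0.1491]
eef_rot: [[-0.76, 0.65, 0.0], [0.65, 0.76, -0.0], [-0.0, 0.0, -1.0]]
force: [0.1, -0.0, -1.7]
gripper_width: 0.0395
gripper_force: 20.0
```

Still carrying the log's weight (about −2 N), so down another millimetre or two.

```bash

python3 -m pendant '{"xyz":[[0,0,-0.0005],[0,0,-0.001],[0,0,-0.001]],"spin":[0,0,0],"grip":[0.034,0.034,0.034]}'
python3 -m pendant '{"xyz":[[0,0,-0.0005],[0,0,-0.001],[0,0,-0.001]],"spin":[0,0,0],"grip":[0.034,0.034,0.034]}'
```

```text
time: 27.7
tool_pos: [0.6987, -0.1475, 0.149]
eef_rot: [[-0.76, 0.65, 0.0], [0.65, 0.76, -0.0], [-0.001, -0.0, -1.0]]
force: [-5.1, 0.5, 9.1]
gripper_width: 0.0397
gripper_force: 20.0
time: 27.95
tool_pos: [0.6988, -0.1476, 0.1489]
eef_rot: [[-0.76, 0.65, 0.001], [0.65, 0.76, -0.001], [-0.001, -0.0, -1.0]]
force: [-10.2, 1.2, 19.2]
gripper_width: 0.04
gripper_force: 20.0
```

```bash

python3 -m pendant '{"xyz":[[0,0,0.001],[0,0,0.001],[0,0,0.001],[0,0,0.001],[0,0,0.001],[0,0,0.02],[0,0,0.05],[0,0,0.08],[0,0,0.1],[0,0,0.1]],"spin":[0,0,0,0,0,0,0,0,0,0],"grip":[0.044,0.048,0.052,0.052,0.052,0.052,0.052,0.06,0.06,0.06]}'
python3 -m pendant '{"xyz":[[-0.03,0.008,0],[-0.06,0.015,0],[-0.09,0.022,0],[-0.12,0.03,0],[-0.15,0.037,0],[-0.18,0.044,0],[-0.21,0.051,0],[-0.24,0.058,0],[-0.265,0.064,-0.01],[-0.274,0.066,-0.03]],"spin":[0.05,0.1,0.15,0.2,0.25,0.3,0.35,0.4,0.44,0.452],"grip":[0.06,0.06,0.06,0.06,0.06,0.06,0.06,0.06,0.06,0.06]}'
python3 - <<'E'
from l import *
held('scene',.12,.18);held('top',.12,.18)
c,P=snap('scene'); logs(P,c[3]); c,P=snap('top'); print('top');logs(P,c[3]); save('t8',c[3])
s=env.get_state();print(s['tool_pos'],s['eef_rot'][:,0])
E
```

```text
time: 28.78
tool_pos: [0.7005, -0.1474, 0.2519]
eef_rot: [[-0.76, 0.65, 0.006], [0.65, 0.76, -0.001], [-0.005, 0.003, -1.0]]
force: [0.3, 0.4, 0.6]
gripper_width: 0.0598
gripper_force: 0.0
time: 29.62
tool_pos: [0.4226, -0.0813, 0.2178]
eef_rot: [[-0.968, 0.251, 0.002], [0.251, 0.968, -0.003], [-0.002, -0.002, -1.0]]
force: [1.5, 0.3, 0.1]
gripper_width: 0.06
gripper_force: 0.0
scene bar 2 [[0.095, 0.086, 0.158], [0.097, 0.096, 0.163], [0.098, 0.106, 0.168]]
top bar 1 [[0.098, 0.105, 0.166], [0.098, 0.105, 0.166], [0.098, 0.105, 0.166]]
top dark 37 [362. 130.] [[-0.016, 0.133, 0.031], [0.03, 0.139, 0.069], [0.048, 0.14, 0.096]]
top dark 74 [387. 141.] [[0.045, 0.015, 0.041], [0.047, 0.048, 0.078], [0.048, 0.078, 0.115]]
top dark 358 [389. 166.] [[-0.03, -0.112, 0.027], [-0.012, -0.013, 0.07], [0.007, 0.07, 0.078]]
tcp B [[-0.253  -0.028   0.2152]] 0.060190494868814275 [0.29514201 0.61057853 0.08341651]
scene B 848 c [0.0013 0.0802] LW 0.2087 0.0958 ang of long -1.2 z [0.129 0.156 0.169]
top B 738 c [0.0003 0.1046] LW 0.207 0.0451 ang of long -1.6 z [0.147 0.165 0.173]
px[306. 176.] 390 c [ 0.3223 -0.2734] LW 0.1974 0.0445 ang of long -70.9 z [0.013 0.03  0.039]
px[315. 208.] 519 c [ 0.4271 -0.0801] LW 0.1969 0.0465 ang of long -14.6 z [0.013 0.03  0.04 ]
px[305. 263.] 624 c [0.6355 0.1216] LW 0.1979 0.0386 ang of long 12.3 z [0.013 0.033 0.04 ]
top
px[289. 162.] 628 c [0.6358 0.12  ] LW 0.1964 0.0399 ang of long 13.2 z [0.019 0.035 0.045]
px[356. 173.] 127 c [ 0.5931 -0.1141] LW 0.1923 0.0028 ang of long 49.4 z [0.013 0.038 0.059]
px[202. 184.] 240 c [0.5544 0.412 ] LW 0.1996 0.0356 ang of long -21.0 z [0.013 0.039 0.051]
[ 0.42592789 -0.08155996  0.21766663] [-9.67333050e-01  2.53507902e-01 -7.17476650e-04]
```

Log B rests at (0, 0.104) in the trough frame with z top 0.168. Now log C.

```bash

python3 -m pendant '{"xyz":[[0,0,-0.035],[0,0,-0.07],[0,0,-0.105],[0,0,-0.135],[0,0,-0.16],[0,0,-0.178],[0,0,-0.19],[0,0,-0.196],[0,0,-0.199],[0,0,-0.199]],"spin":[0,0,0,0,0,0,0,0,0,0],"grip":[0.06,0.06,0.06,0.06,0.06,0.06,0.06,0.06,0.06,0.06]}' 20
python3 -m pendant '{"xyz":[[0,0,0],[0,0,0],[0,0,0],[0,0,0],[0,0,0],[0,0,0],[0,0,0],[0,0,0]],"spin":[0,0,0,0,0,0,0,0],"grip":[0.05,0.045,0.042,0.038,0.036,0.034,0.034,0.034]}' 20
python3 -m pendant '{"xyz":[[0,0,0.005],[0,0,0.015],[0,0,0.03],[0,0,0.05],[0,0,0.08],[0,0,0.11],[0,0,0.14],[0,0,0.17],[0,0,0.2],[0,0,0.22]],"spin":[0,0,0,0,0,0,0,0,0,0],"grip":[0.034,0.034,0.034,0.034,0.034,0.034,0.034,0.034,0.034,0.034]}'
python3 -m pendant '{"xyz":[[0.015,-0.008,0],[0.045,-0.022,0],[0.075,-0.037,0],[0.105,-0.053,0],[0.135,-0.069,0],[0.165,-0.085,0],[0.195,-0.1,0],[0.215,-0.11,0],[0.227,-0.116,0],[0.23,-0.118,0]],"spin":[-0.05,-0.1,-0.15,-0.2,-0.25,-0.3,-0.35,-0.4,-0.44,-0.452],"grip":[0.034,0.034,0.034,0.034,0.034,0.034,0.034,0.034,0.034,0.034]}'
python3 - <<'E'
from l import *
held('scene',.2,.27);held('top',.2,.27)
s=env.get_state();print(s['eef_rot'][:,0])
E
```

```text
time: 30.75
tool_pos: [0.4252, -0.0814, 0.0179]
eef_rot: [[-0.967, 0.253, -0.0], [0.253, 0.967, 0.0], [0.0, 0.0, -1.0]]
force: [-0.1, -0.2, 0.6]
gripper_width: 0.0602
gripper_force: 0.0
time: 31.42
tool_pos: [0.425, -0.0819, 0.0185]
eef_rot: [[-0.967, 0.253, 0.001], [0.253, 0.967, -0.001], [-0.001, -0.001, -1.0]]
force: [-1.9, -1.3, 8.7]
gripper_width: 0.0393
gripper_force: 20.0
time: 32.25
tool_pos: [0.4249, -0.081, 0.2414]
eef_rot: [[-0.968, 0.252, 0.002], [0.252, 0.968, -0.001], [-0.003, -0.0, -1.0]]
force: [0.2, -0.5, -1.9]
gripper_width: 0.0397
gripper_force: 20.0
time: 33.08
tool_pos: [0.6557, -0.2, 0.238]
eef_rot: [[-0.758, 0.652, -0.0], [0.652, 0.758, 0.002], [0.001, 0.001, -1.0]]
force: [-0.7, 0.2, -1.7]
gripper_width: 0.0401
gripper_force: 20.0
scene bar 14 [[0.062, 0.026, 0.165], [0.081, 0.03, 0.255], [0.103, 0.123, 0.257]]
top bar 2 [[0.101, 0.117, 0.166], [0.101, 0.125, 0.171], [0.102, 0.133, 0.175]]
top dark 17 [373. 133.] [[0.045, 0.092, 0.035], [0.046, 0.103, 0.047], [0.048, 0.115, 0.056]]
top dark 85 [367. 146.] [[-0.02, 0.063, 0.026], [-0.002, 0.093, 0.032], [0.011, 0.115, 0.073]]
top dark 135 [392. 169.] [[-0.03, -0.057, 0.028], [-0.018, -0.028, 0.072], [0.005, 0.008, 0.079]]
tcp B [[-1.000e-04  3.340e-02  2.382e-01]] 0.039642518445528865 [-0.52355299  0.70923182 -1.96583088]
scene B 744 c [-0.0012  0.0381] LW 0.1958 0.0496 ang of long 1.8 z [0.22  0.244 0.258]
top B 416 c [-0.0527  0.0359] LW 0.0961 0.0403 ang of long 1.4 z [0.234 0.255 0.263]
[-7.60940469e-01  6.48821647e-01  2.69485192e-04]
```

```bash

python3 -m pendant '{"xyz":[[0,0,-0.015],[0,0,-0.03],[0,0,-0.045],[0,0,-0.058],[0,0,-0.069],[0,0,-0.076],[0,0,-0.081],[0,0,-0.084],[0,0,-0.086],[0,0,-0.087]],"spin":[0,0,0,0,0,0,0,0,0,0],"grip":[0.034,0.034,0.034,0.034,0.034,0.034,0.034,0.034,0.034,0.034]}'
python3 -m pendant '{"xyz":[[0,0,-0.0005],[0,0,-0.001],[0,0,-0.0015],[0,0,-0.002],[0,0,-0.002]],"spin":[0,0,0,0,0],"grip":[0.034,0.034,0.034,0.034,0.034]}'
python3 -m pendant '{"xyz":[[0,0,-0.0004],[0,0,-0.0008],[0,0,-0.0008]],"spin":[0,0,0],"grip":[0.034,0.034,0.034]}'
```

```text
time: 34.12
tool_pos: [0.6548, -0.1995, 0.1511]
eef_rot: [[-0.76, 0.65, 0.0], [0.65, 0.76, -0.0], [-0.0, 0.0, -1.0]]
force: [0.1, 0.6, -1.8]
gripper_width: 0.04
gripper_force: 20.0
time: 34.53
tool_pos: [0.6546, -0.1995, 0.149]
eef_rot: [[-0.76, 0.65, 0.0], [0.65, 0.76, -0.0], [-0.0, -0.0, -1.0]]
force: [-0.5, 0.3, -1.1]
gripper_width: 0.0397
gripper_force: 20.0
time: 34.78
tool_pos: [0.6547, -0.1995, 0.1486]
eef_rot: [[-0.76, 0.65, 0.0], [0.65, 0.76, -0.0], [-0.0, -0.0, -1.0]]
force: [-2.3, 0.5, 5.0]
gripper_width: 0.0401
gripper_force: 20.0
```

```bash

python3 -m pendant '{"xyz":[[0,0,0],[0,0,0],[0,0,0],[0,0,0],[0,0,0.001],[0,0,0.02],[0,0,0.05],[0,0,0.08],[0,0,0.1],[0,0,0.1]],"spin":[0,0,0,0,0,0,0,0,0,0],"grip":[0.044,0.048,0.052,0.052,0.052,0.052,0.052,0.06,0.06,0.06]}'
python3 -m pendant '{"xyz":[[-0.002,0.03,0],[-0.004,0.065,0],[-0.006,0.1,0],[-0.008,0.135,0],[-0.01,0.17,0],[-0.012,0.21,0],[-0.014,0.25,0],[-0.016,0.29,0],[-0.018,0.31,-0.01],[-0.019,0.32,-0.03]],"spin":[0.1,0.2,0.3,0.4,0.5,0.6,0.7,0.8,0.9,0.937],"grip":[0.06,0.06,0.06,0.06,0.06,0.06,0.06,0.06,0.06,0.06]}'
python3 - <<'E'
from l import *
held('scene',.12,.18);held('top',.12,.18)
c,P=snap('scene'); logs(P,c[3]); c,P=snap('top'); print('top');logs(P,c[3])
s=env.get_state();print(s['tool_pos'],s['eef_rot'][:,0])
E
```

```text
time: 35.62
tool_pos: [0.6565, -0.1996, 0.2531]
eef_rot: [[-0.76, 0.65, 0.006], [0.65, 0.76, -0.002], [-0.006, 0.003, -1.0]]
force: [0.4, 0.4, 0.5]
gripper_width: 0.0601
gripper_force: 0.0
time: 36.45
tool_pos: [0.6356, 0.1254, 0.2197]
eef_rot: [[-0.971, -0.238, 0.003], [-0.238, 0.971, 0.002], [-0.004, 0.001, -1.0]]
force: [0.6, 0.3, 0.3]
gripper_width: 0.0598
gripper_force: 0.0
scene bar 5 [[0.093, 0.027, 0.157], [0.097, 0.044, 0.164], [0.104, 0.128, 0.168]]
top bar 6 [[0.095, 0.114, 0.154], [0.098, 0.118, 0.165], [0.104, 0.135, 0.169]]
top dark 111 [378. 134.] [[0.045, 0.061, 0.035], [0.047, 0.086, 0.076], [0.048, 0.111, 0.117]]
top dark 99 [368. 147.] [[-0.02, 0.062, 0.026], [-0.001, 0.086, 0.032], [0.011, 0.111, 0.073]]
top dark 92 [402. 154.] [[0.045, -0.056, 0.039], [0.046, -0.018, 0.077], [0.048, 0.011, 0.117]]
top dark 213 [398. 174.] [[-0.029, -0.117, 0.026], [-0.01, -0.048, 0.066], [0.008, 0.008, 0.079]]
tcp B [[-0.2245  0.2645  0.2154]] 0.06004577118839464 [-0.22474466 -1.03030631 -0.26182059]
scene B 800 c [0.0026 0.004 ] LW 0.2085 0.1211 ang of long -3.8 z [0.129 0.156 0.169]
scene B 902 c [0.0042 0.1077] LW 0.2015 0.0972 ang of long 0.1 z [0.128 0.156 0.169]
top B 748 c [0.0004 0.1332] LW 0.2075 0.0529 ang of long -3.5 z [0.139 0.165 0.173]
top B 725 c [0.0012 0.0369] LW 0.2021 0.0409 ang of long 0.4 z [0.146 0.165 0.173]
px[305. 263.] 619 c [0.635  0.1217] LW 0.1992 0.0391 ang of long 11.6 z [0.014 0.033 0.04 ]
top
px[202. 184.] 242 c [0.5548 0.4118] LW 0.2001 0.0378 ang of long -21.1 z [0.013 0.038 0.052]
[0.63621807 0.11924505 0.21877555] [-9.74498873e-01 -2.24391741e-01 -5.41058390e-04]
```

Log B has shifted to by = 0.133, and log D isn't in the list. I take a look.

```bash
python3 - <<'E'
from l import *
c,P=snap('scene'); a=cv2.resize(c[3][90:330,130:450],(800,600)); save('s9',a)
q=B(P.reshape(-1,3)).reshape(P.shape)
c,P=snap('top'); q=B(P.reshape(-1,3)).reshape(P.shape)
for y in(.09,.1,.11,.12,.13,.14,.15,.155):
    m=(abs(q[...,1]-y)<.003)&(abs(q[...,0])<.09)&(q[...,2]>.02)&(q[...,2]<.2);print(y,np.round(np.percentile(q[m][:,2],[10,50,90]),3))
E
```

```text
scene bar 5 [[0.092, 0.03, 0.159], [0.097, 0.046, 0.167], [0.103, 0.131, 0.168]]
top bar 6 [[0.095, 0.114, 0.156], [0.097, 0.118, 0.166], [0.102, 0.135, 0.17]]
top dark 110 [378. 134.] [[0.045, 0.061, 0.034], [0.047, 0.086, 0.077], [0.048, 0.111, 0.118]]
top dark 97 [368. 147.] [[-0.02, 0.062, 0.027], [-0.001, 0.086, 0.032], [0.011, 0.112, 0.072]]
top dark 90 [402. 154.] [[0.045, -0.056, 0.039], [0.046, -0.018, 0.073], [0.048, 0.011, 0.114]]
top dark 206 [398. 174.] [[-0.03, -0.117, 0.028], [-0.011, -0.047, 0.067], [0.008, 0.008, 0.078]]
tcp B [[-0.2207  0.2638  0.2189]] 0.06025133208686253 [-0.22911692 -0.77727819  0.20734644]
0.09 [0.029 0.124 0.132]
0.1 [0.03  0.126 0.133]
0.11 [0.031 0.127 0.146]
0.12 [0.158 0.164 0.169]
0.13 [0.164 0.169 0.173]
0.14 [0.163 0.167 0.171]
0.15 [0.151 0.157 0.162]
0.155 [0.127 0.131 0.152]
```

View pics/s9.png

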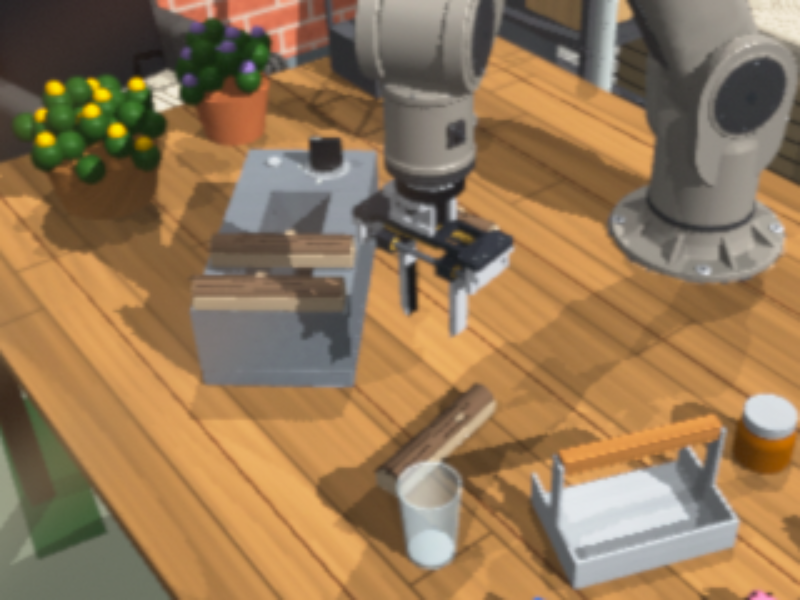

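Logs B and C lie flat across the rims. B has been knocked toward the end cap and I'll recentre it later. D is simply behind the arm. Now log A.

```bash

python3 -m pendant '{"xyz":[[0,0.001,-0.035],[0,0.001,-0.07],[0,0.001,-0.105],[0,0.001,-0.135],[0,0.001,-0.16],[0,0.001,-0.178],[0,0.001,-0.19],[0,0.001,-0.196],[0,0.001,-0.2],[0,0.001,-0.2]],"spin":[0,0,0,0,0,0,0,0,0,0],"grip":[0.06,0.06,0.06,0.06,0.06,0.06,0.06,0.06,0.06,0.06]}' 20
python3 -m pendant '{"xyz":[[0,0,0],[0,0,0],[0,0,0],[0,0,0],[0,0,0],[0,0,0],[0,0,0],[0,0,0]],"spin":[0,0,0,0,0,0,0,0],"grip":[0.05,0.045,0.042,0.038,0.036,0.034,0.034,0.034]}' 20
python3 -m pendant '{"xyz":[[0,0,0.005],[0,0,0.015],[0,0,0.03],[0,0,0.05],[0,0,0.08],[0,0,0.11],[0,0,0.14],[0,0,0.17],[0,0,0.2],[0,0,0.22]],"spin":[0,0,0,0,0,0,0,0,0,0],"grip":[0.034,0.034,0.034,0.034,0.034,0.034,0.034,0.034,0.034,0.034]}'
python3 -m pendant '{"xyz":[[-0.001,-0.015,0],[-0.003,-0.05,0],[-0.006,-0.09,0],[-0.009,-0.13,0],[-0.012,-0.17,0],[-0.015,-0.21,0],[-0.018,-0.25,0],[-0.021,-0.29,0],[-0.024,-0.33,0],[-0.025,-0.37,0]],"spin":[-0.1,-0.2,-0.3,-0.4,-0.5,-0.6,-0.7,-0.8,-0.9,-0.937],"grip":[0.034,0.034,0.034,0.034,0.034,0.034,0.034,0.034,0.034,0.034]}'
python3 -m pendant '{"xyz":[[0,0,0],[0,0,0]],"spin":[0,0],"grip":[0.034,0.034]}'
python3 - <<'E'
from l import *
held('scene',.2,.27);held('top',.2,.27)
s=env.get_state();print(s['eef_rot'][:,0],s['tool_pos'])
E
```

```text
time: 37.78
tool_pos: [0.6359, 0.1215, 0.0184]
eef_rot: [[-0.974, -0.227, 0.0], [-0.227, 0.974, -0.0], [-0.0, -0.0, -1.0]]
force: [0.8, 0.1, 0.6]
gripper_width: 0.06
gripper_force: 0.0
time: 38.45
tool_pos: [0.6361, 0.1213, 0.0189]
eef_rot: [[-0.974, -0.227, 0.001], [-0.227, 0.974, -0.0], [-0.001, -0.001, -1.0]]
force: [-0.7, -2.0, 7.2]
gripper_width: 0.0399
gripper_force: 20.0
time: 39.28
tool_pos: [0.6358, 0.1222, 0.2428]
eef_rot: [[-0.974, -0.228, 0.003], [-0.228, 0.974, 0.001], [-0.003, 0.0, -1.0]]
force: [0.0, 1.0, -2.5]
gripper_width: 0.0399
gripper_force: 20.0
time: 40.12
tool_pos: [0.61, -0.25, 0.24]
eef_rot: [[-0.756, 0.654, 0.001], [0.654, 0.756, -0.0], [-0.001, 0.001, -1.0]]
force: [0.7, 0.0, -2.1]
gripper_width: 0.0397
gripper_force: 20.0
time: 40.28
tool_pos: [0.6099, -0.2509, 0.2391]
eef_rot: [[-0.757, 0.653, 0.0], [0.653, 0.757, -0.0], [-0.0, 0.0, -1.0]]
force: [0.0, 1.4, -2.7]
gripper_width: 0.0398
gripper_force: 20.0
scene bar 15 [[0.088, -0.048, 0.158], [0.095, -0.022, 0.252], [0.102, 0.123, 0.258]]
top bar 6 [[0.097, 0.114, 0.154], [0.099, 0.118, 0.162], [0.103, 0.135, 0.167]]
top dark 100 [377. 133.] [[0.045, 0.067, 0.033], [0.047, 0.093, 0.073], [0.048, 0.112, 0.117]]
top dark 108 [368. 146.] [[-0.021, 0.062, 0.026], [0.0, 0.087, 0.032], [0.012, 0.115, 0.072]]
top dark 42 [386. 163.] [[-0.027, -0.012, 0.027], [-0.007, 0.001, 0.034], [0.007, 0.014, 0.074]]
top dark 79 [408. 180.] [[-0.022, -0.121, 0.027], [-0.003, -0.1, 0.032], [0.01, -0.063, 0.074]]
tcp B [[-0.002  -0.0313  0.2391]] 0.040011916516770246 [-0.07950305  0.10173018 -1.67093653]
scene B 674 c [-0.0023 -0.0218] LW 0.2004 0.0402 ang of long 1.1 z [0.221 0.244 0.259]
top B 427 c [-0.0561 -0.0282] LW 0.0954 0.0397 ang of long 0.2 z [0.233 0.255 0.263]
[-7.61492900e-01  6.48173195e-01 -2.67461953e-04] [ 0.61100847 -0.24664703  0.23892408]
```

```bash

python3 -m pendant '{"xyz":[[-0.002,-0.002,-0.015],[-0.002,-0.002,-0.03],[-0.002,-0.002,-0.045],[-0.002,-0.002,-0.058],[-0.002,-0.002,-0.069],[-0.002,-0.002,-0.076],[-0.002,-0.002,-0.081],[-0.002,-0.002,-0.084],[-0.002,-0.002,-0.086],[-0.002,-0.002,-0.087]],"spin":[0,0,0,0,0,0,0,0,0,0],"grip":[0.034,0.034,0.034,0.034,0.034,0.034,0.034,0.034,0.034,0.034]}'
python3 -m pendant '{"xyz":[[0,0,-0.0005],[0,0,-0.001],[0,0,-0.0015],[0,0,-0.002],[0,0,-0.002]],"spin":[0,0,0,0,0],"grip":[0.034,0.034,0.034,0.034,0.034]}'
python3 -m pendant '{"xyz":[[0,0,-0.0004],[0,0,-0.0008],[0,0,-0.0008]],"spin":[0,0,0],"grip":[0.034,0.034,0.034]}'
```

```text
time: 41.32
tool_pos: [0.6088, -0.2505, 0.1513]
eef_rot: [[-0.76, 0.65, 0.0], [0.65, 0.76, -0.0], [-0.0, 0.0, -1.0]]
force: [-0.7, -0.6, -1.9]
gripper_width: 0.0399
gripper_force: 20.0
time: 41.73
tool_pos: [0.6086, -0.2506, 0.1492]
eef_rot: [[-0.76, 0.65, 0.0], [0.65, 0.76, -0.0], [-0.0, -0.0, -1.0]]
force: [0.3, -0.3, -2.5]
gripper_width: 0.0399
gripper_force: 20.0
time: 41.98
tool_pos: [0.6087, -0.2505, 0.149]
eef_rot: [[-0.76, 0.65, 0.0], [0.65, 0.76, -0.0], [-0.0, -0.0, -1.0]]
force: [-2.8, 0.1, 4.8]
gripper_width: 0.0398
gripper_force: 20.0
```

```bash

python3 -m pendant '{"xyz":[[0,0,0],[0,0,0],[0,0,0],[0,0,0],[0,0,0.001],[0,0,0.02],[0,0,0.05],[0,0,0.08],[0,0,0.1],[0,0,0.1]],"spin":[0,0,0,0,0,0,0,0,0,0],"grip":[0.044,0.048,0.052,0.052,0.052,0.052,0.052,0.06,0.06,0.06]}'
python3 -m pendant '{"xyz":[[-0.03,-0.003,0],[-0.06,-0.006,0],[-0.095,-0.01,0],[-0.13,-0.014,0],[-0.165,-0.018,0],[-0.2,-0.022,0],[-0.235,-0.026,0],[-0.265,-0.029,0],[-0.28,-0.031,-0.01],[-0.2885,-0.032,-0.03]],"spin":[-0.06,-0.12,-0.18,-0.24,-0.3,-0.36,-0.42,-0.48,-0.52,-0.543],"grip":[0.06,0.06,0.06,0.06,0.06,0.06,0.06,0.06,0.06,0.06]}'
python3 - <<'E'
from l import *
held('scene',.12,.18);held('top',.12,.18)
c,P=snap('scene'); logs(P,c[3]); c,P=snap('top'); print('top');logs(P,c[3])
s=env.get_state();print(s['tool_pos'],s['eef_rot'][:,0],s['qpos'])
E
```

```text
time: 42.82
tool_pos: [0.6105, -0.2508, 0.2532]
eef_rot: [[-0.76, 0.65, 0.006], [0.65, 0.76, -0.002], [-0.006, 0.002, -1.0]]
force: [-0.0, 0.0, 0.3]
gripper_width: 0.0597
gripper_force: 0.0
time: 43.65
tool_pos: [0.3186, -0.2837, 0.2195]
eef_rot: [[-0.31, 0.951, 0.002], [0.951, 0.31, -0.003], [-0.004, 0.001, -1.0]]
force: [0.9, -0.9, 0.3]
gripper_width: 0.0598
gripper_force: 0.0
scene bar 7 [[0.092, -0.048, 0.157], [0.097, 0.031, 0.165], [0.103, 0.131, 0.171]]
top bar 6 [[0.096, 0.114, 0.151], [0.099, 0.118, 0.164], [0.103, 0.135, 0.172]]
top dark 95 [377. 134.] [[0.045, 0.065, 0.035], [0.047, 0.09, 0.073], [0.048, 0.111, 0.111]]
top dark 99 [368. 147.] [[-0.02, 0.062, 0.026], [-0.001, 0.086, 0.032], [0.011, 0.113, 0.07]]
top dark 29 [399. 149.] [[0.045, -0.01, 0.071], [0.046, -0.001, 0.098], [0.047, 0.013, 0.123]]
top dark 51 [386. 163.] [[-0.027, -0.012, 0.026], [-0.005, 0.003, 0.032], [0.01, 0.013, 0.071]]
top dark 80 [418. 168.] [[0.045, -0.128, 0.036], [0.046, -0.093, 0.072], [0.048, -0.061, 0.116]]
top dark 17 [399. 177.] [[-0.03, -0.068, 0.031], [-0.019, -0.063, 0.071], [-0.00
[... 300 characters left out ...]
ne B 913 c [0.0037 0.1148] LW 0.2021 0.0887 ang of long -1.8 z [0.127 0.155 0.169]
top B 755 c [0.0028 0.1328] LW 0.2028 0.0528 ang of long -3.5 z [0.137 0.165 0.173]
top B 736 c [0.0017 0.0369] LW 0.204 0.0409 ang of long 0.4 z [0.144 0.165 0.173]
top B 755 c [-0.0009 -0.032 ] LW 0.2043 0.0419 ang of long 0.7 z [0.135 0.165 0.174]
px[306. 176.] 392 c [ 0.3225 -0.2722] LW 0.1983 0.0457 ang of long -68.8 z [0.013 0.03  0.039]
top
px[202. 183.] 241 c [0.5559 0.4157] LW 0.1998 0.0447 ang of long -21.5 z [0.013 0.038 0.051]
[ 0.32131102 -0.28247906  0.21907891] [-3.16209008e-01  9.48689467e-01 -3.97483615e-04] [ 1.01564416  0.0356685  -0.44927745  2.10340471  0.01802927  1.00540211
  0.87869779]
```

```bash

python3 -m pendant '{"xyz":[[0,0,-0.035],[0,0,-0.07],[0,0,-0.105],[0,0,-0.135],[0,0,-0.16],[0,0,-0.178],[0,0,-0.19],[0,0,-0.196],[0,0,-0.2],[0,0,-0.2]],"spin":[0,0,0,0,0,0,0,0,0,0],"grip":[0.06,0.06,0.06,0.06,0.06,0.06,0.06,0.06,0.06,0.06]}' 20
python3 - <<'E'
from cell import env
s=env.get_state();print(s['tool_pos'],s['eef_rot'],s['force'])
E
```

```text
time: 44.78
tool_pos: [0.3207, -0.2825, 0.0183]
eef_rot: [[-0.315, 0.949, -0.0], [0.949, 0.315, 0.0], [0.0, 0.0, -1.0]]
force: [-0.2, 0.5, -0.7]
gripper_width: 0.0597
gripper_force: 0.0
[ 0.32071275 -0.28248697  0.01828738] [[-3.15207020e-01  9.49022937e-01 -1.93824081e-05]
 [ 9.49022917e-01  3.15207017e-01  1.97872824e-04]
 [ 1.93895319e-04  4.39765535e-05 -9.99999980e-01]] [-0.21998649  0.46379601 -0.71368813]
```

```bash

python3 -m pendant '{"xyz":[[0,0,0],[0,0,0],[0,0,0],[0,0,0],[0,0,0],[0,0,0],[0,0,0],[0,0,0]],"spin":[0,0,0,0,0,0,0,0],"grip":[0.05,0.045,0.042,0.038,0.036,0.034,0.034,0.034]}' 22
python3 -m pendant '{"xyz":[[0,0,0.005],[0,0,0.015],[0,0,0.03],[0,0,0.05],[0,0,0.08],[0,0,0.11],[0,0,0.14],[0,0,0.17],[0,0,0.2],[0,0,0.22]],"spin":[0,0,0,0,0,0,0,0,0,0],"grip":[0.034,0.034,0.034,0.034,0.034,0.034,0.034,0.034,0.034,0.034]}'
python3 -m pendant '{"xyz":[[0.015,-0.001,0],[0.04,-0.004,0],[0.07,-0.007,0],[0.1,-0.01,0],[0.13,-0.013,0],[0.16,-0.016,0],[0.19,-0.019,0],[0.22,-0.022,0],[0.24,-0.024,0],[0.252,-0.025,0]],"spin":[0.06,0.12,0.18,0.24,0.3,0.36,0.42,0.48,0.52,0.543],"grip":[0.034,0.034,0.034,0.034,0.034,0.034,0.034,0.034,0.034,0.034]}'
python3 -m pendant '{"xyz":[[0,0,0],[0,0,0]],"spin":[0,0],"grip":[0.034,0.034]}'
python3 - <<'E'
from l import *
held('scene',.2,.27);held('top',.2,.27)
s=env.get_state();print(s['eef_rot'][:,0],s['tool_pos'])
E
```

```text
time: 45.45
tool_pos: [0.3202, -0.2829, 0.0189]
eef_rot: [[-0.314, 0.949, 0.0], [0.949, 0.314, -0.001], [-0.001, -0.0, -1.0]]
force: [-2.9, 0.3, 9.2]
gripper_width: 0.0398
gripper_force: 22.0
time: 46.28
tool_pos: [0.3205, -0.2823, 0.242]
eef_rot: [[-0.315, 0.949, 0.002], [0.949, 0.315, -0.002], [-0.002, 0.002, -1.0]]
force: [1.0, -0.2, -2.5]
gripper_width: 0.04
gripper_force: 22.0
time: 47.12
tool_pos: [0.574, -0.3068, 0.2388]
eef_rot: [[-0.762, 0.647, 0.0], [0.647, 0.762, 0.001], [0.001, 0.001, -1.0]]
force: [-0.6, -0.1, -1.9]
gripper_width: 0.0398
gripper_force: 22.0
time: 47.28
tool_pos: [0.5719, -0.307, 0.2386]
eef_rot: [[-0.76, 0.65, -0.0], [0.65, 0.76, 0.001], [0.001, 0.0, -1.0]]
force: [0.3, 0.8, -3.0]
gripper_width: 0.0396
gripper_force: 22.0
scene bar 11 [[0.04, -0.109, 0.156], [0.097, 0.025, 0.164], [0.103, 0.126, 0.254]]
top bar 5 [[0.096, 0.117, 0.161], [0.099, 0.119, 0.164], [0.102, 0.135, 0.171]]
top dark 104 [377. 133.] [[0.045, 0.065, 0.032], [0.047, 0.092, 0.071], [0.048, 0.113, 0.118]]
top dark 108 [368. 146.] [[-0.02, 0.063, 0.027], [-0.001, 0.087, 0.032], [0.012, 0.115, 0.07]]
top dark 32 [399. 149.] [[0.045, -0.01, 0.069], [0.047, 0.0, 0.1], [0.048, 0.013, 0.124]]
top dark 57 [386. 163.] [[-0.027, -0.012, 0.026], [-0.004, 0.001, 0.033], [0.01, 0.013, 0.073]]
top dark 19 [399. 177.] [[-0.034, -0.067, 0.036], [-0.022, -0.062, 0.073], [-0.007, -0.057, 0.083]]
top dark 22 [405. 178.] [[-0.008, -0.091, 0.025], [-0.0, -0.084, 0.031], [0.007, -0.076, 0.036]]
tcp B [[ 0.007  -0.1029  0.2388]] 0.03995298525234201 [ 0.08859118 -0.58159384 -2.05958716]
scene B 647 c [ 0.0005 -0.0996] LW 0.196 0.0594 ang of long 3.9 z [0.219 0.244 0.258]
top B 456 c [-0.0485 -0.1   ] LW 0.0995 0.0398 ang of long 0.3 z [0.229 0.255 0.263]
[-7.59038342e-01  6.51045885e-01 -2.26585612e-04] [ 0.57118707 -0.30776615  0.23890028]
```

Centred over the last slot; lower it the same way, then release.

```bash

python3 -m pendant '{"xyz":[[0,0,-0.015],[0,0,-0.03],[0,0,-0.045],[0,0,-0.058],[0,0,-0.069],[0,0,-0.076],[0,0,-0.081],[0,0,-0.084],[0,0,-0.086],[0,0,-0.087]],"spin":[0,0,0,0,0,0,0,0,0,0],"grip":[0.034,0.034,0.034,0.034,0.034,0.034,0.034,0.034,0.034,0.034]}'
python3 -m pendant '{"xyz":[[0,0,-0.0005],[0,0,-0.001],[0,0,-0.0015],[0,0,-0.002],[0,0,-0.002]],"spin":[0,0,0,0,0],"grip":[0.034,0.034,0.034,0.034,0.034]}'
python3 -m pendant '{"xyz":[[0,0,-0.0004],[0,0,-0.0008],[0,0,-0.0008]],"spin":[0,0,0],"grip":[0.034,0.034,0.034]}'
```

```text
time: 48.32
tool_pos: [0.5723, -0.3076, 0.1515]
eef_rot: [[-0.76, 0.65, 0.0], [0.65, 0.76, -0.0], [-0.0, 0.0, -1.0]]
force: [-0.1, -0.1, -2.4]
gripper_width: 0.0399
gripper_force: 22.0
time: 48.73
tool_pos: [0.5721, -0.3075, 0.1494]
eef_rot: [[-0.76, 0.65, -0.0], [0.65, 0.76, -0.0], [-0.0, -0.0, -1.0]]
force: [0.4, -0.1, -2.3]
gripper_width: 0.0399
gripper_force: 22.0
time: 48.98
tool_pos: [0.5722, -0.3076, 0.149]
eef_rot: [[-0.76, 0.65, 0.0], [0.65, 0.76, -0.0], [-0.0, -0.0, -1.0]]
force: [-3.3, 0.5, 4.8]
gripper_width: 0.0398
gripper_force: 22.0
```

```bash

python3 -m pendant '{"xyz":[[0,0,0],[0,0,0],[0,0,0],[0,0,0],[0,0,0.001],[0,0,0.02],[0,0,0.05],[0,0,0.08],[0,0,0.1],[0,0,0.1]],"spin":[0,0,0,0,0,0,0,0,0,0],"grip":[0.044,0.048,0.052,0.052,0.052,0.052,0.052,0.06,0.06,0.06]}'
python3 -m pendant '{"xyz":[[0.017,0.02,0],[0.035,0.043,0],[0.055,0.069,0],[0.075,0.094,0],[0.095,0.119,0],[0.115,0.144,0],[0.13,0.163,0],[0.145,0.1815,0],[0.145,0.1815,0],[0.145,0.1815,0]],"spin":[-0.01,-0.02,-0.03,-0.04,-0.05,-0.06,-0.06,-0.06,-0.06,-0.06],"grip":[0.06,0.06,0.06,0.06,0.06,0.06,0.06,0.06,0.06,0.06]}'
python3 - <<'E'
from l import *
held('scene',.145,.18);held('top',.12,.18)
s=env.get_state();print(s['tool_pos'],s['eef_rot'][:,0])
c,P=snap('wrist');save('w3',c[3])
E
```

```text
time: 49.82
tool_pos: [0.5739, -0.308, 0.2534]
eef_rot: [[-0.76, 0.65, 0.005], [0.65, 0.76, -0.003], [-0.006, 0.001, -1.0]]
force: [1.2, 0.6, -1.0]
gripper_width: 0.0602
gripper_force: 0.0
time: 50.65
tool_pos: [0.7174, -0.1242, 0.2476]
eef_rot: [[-0.721, 0.693, -0.001], [0.693, 0.721, 0.001], [0.001, -0.0, -1.0]]
force: [-0.2, -1.1, 0.5]
gripper_width: 0.0598
gripper_force: 0.0
scene bar 4 [[0.094, -0.026, 0.159], [0.1, 0.07, 0.165], [0.105, 0.13, 0.167]]
top dark 88 [367. 147.] [[-0.021, 0.063, 0.026], [-0.003, 0.089, 0.032], [0.011, 0.113, 0.075]]
tcp B [[0.0003 0.1289 0.2481]] 0.060046517138988974 [-0.12265913  0.0893295  -0.39374816]
scene B 1156 c [-0.0026 -0.0272] LW 0.198 0.1773 ang of long -0.2 z [0.146 0.16  0.169]
scene B 72 c [ 0.0884 -0.0431] LW 0.07 0.025 ang of long -70.5 z [0.145 0.159 0.169]
scene B 648 c [0.0046 0.1347] LW 0.2015 0.044 ang of long 0.2 z [0.146 0.161 0.169]
top B 451 c [-0.0365  0.1335] LW 0.1224 0.0425 ang of long 0.2 z [0.136 0.165 0.173]
top B 155 c [ 0.0752 -0.0991] LW 0.0577 0.0422 ang of long -4.4 z [0.134 0.165 0.174]
top B 213 c [-0.0661  0.0366] LW 0.0684 0.0404 ang of long -1.1 z [0.133 0.164 0.173]
[ 0.71662994 -0.12740541  0.24847326] [-7.18305718e-01  6.95727573e-01 -1.99807466e-04]
```

View pics/w3.png

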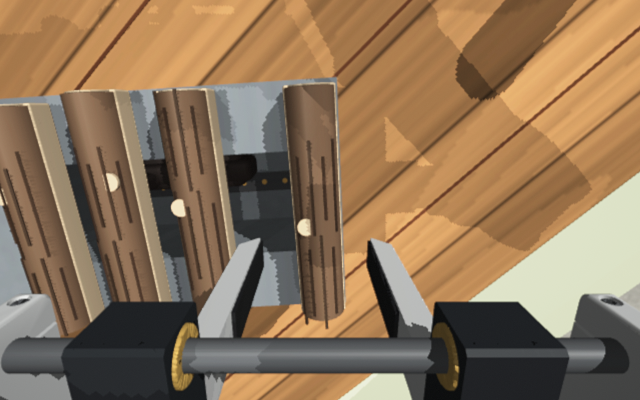

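The wrist view confirms four logs lying flat: three are spaced, and the knocked one (column 315) is at the very end, parallel to the burner. I undo my 3.4° turn, grip it, lift 10 mm, shift it 31 mm inward and set it down.

```bash

python3 -m pendant '{"xyz":[[0.002,0.002,-0.015],[0.002,0.002,-0.03],[0.002,0.002,-0.045],[0.002,0.002,-0.06],[0.002,0.002,-0.073],[0.002,0.002,-0.083],[0.002,0.002,-0.09],[0.002,0.002,-0.096],[0.002,0.002,-0.098],[0.002,0.002,-0.098]],"spin":[0.03,0.06,0.06,0.06,0.06,0.06,0.06,0.06,0.06,0.06],"grip":[0.06,0.06,0.06,0.06,0.06,0.06,0.06,0.06,0.06,0.06]}' 20
python3 -m pendant '{"xyz":[[0,0,0],[0,0,0],[0,0,0],[0,0,0],[0,0,0],[0,0,0],[0,0,0],[0,0,0]],"spin":[0,0,0,0,0,0,0,0],"grip":[0.05,0.045,0.042,0.038,0.036,0.034,0.034,0.034]}' 20
python3 -m pendant '{"xyz":[[0,0,0.003],[0,0,0.007],[0,0,0.011],[-0.005,-0.006,0.012],[-0.01,-0.012,0.012],[-0.015,-0.018,0.012],[-0.02,-0.0235,0.012],[-0.02,-0.0235,0.01],[-0.02,-0.0235,0.006],[-0.02,-0.0235,0.003]],"spin":[0,0,0,0,0,0,0,0,0,0],"grip":[0.034,0.034,0.034,0.034,0.034,0.034,0.034,0.034,0.034,0.034]}'
python3 -m pendant '{"xyz":[[0,0,-0.0005],[0,0,-0.001],[0,0,-0.0015],[0,0,-0.002],[0,0,-0.0025],[0,0,-0.0025]],"spin":[0,0,0,0,0,0],"grip":[0.034,0.034,0.034,0.034,0.034,0.034]}'
```

```text
time: 51.73
tool_pos: [0.7191, -0.124, 0.1503]
eef_rot: [[-0.76, 0.65, -0.0], [0.65, 0.76, 0.0], [0.0, -0.0, -1.0]]
force: [-0.0, -0.4, -0.7]
gripper_width: 0.06
gripper_force: 0.0
time: 52.4
tool_pos: [0.7192, -0.1243, 0.1511]
eef_rot: [[-0.76, 0.65, 0.0], [0.65, 0.76, -0.0], [-0.001, -0.0, -1.0]]
force: [-2.2, -2.8, 5.8]
gripper_width: 0.0396
gripper_force: 20.0
time: 53.23
tool_pos: [0.6991, -0.1475, 0.1531]
eef_rot: [[-0.76, 0.65, -0.0], [0.65, 0.76, 0.0], [0.0, 0.0, -1.0]]
force: [-0.2, -0.0, -2.6]
gripper_width: 0.04
gripper_force: 20.0
time: 53.73
tool_pos: [0.6993, -0.1474, 0.1511]
eef_rot: [[-0.76, 0.65, 0.0], [0.65, 0.76, -0.0], [-0.0, 0.0, -1.0]]
force: [-0.6, -0.1, -1.9]
gripper_width: 0.0397
gripper_force: 20.0
```

```bash

python3 -m pendant '{"xyz":[[0,0,-0.0004],[0,0,-0.0008],[0,0,-0.0008],[0,0,-0.0008]],"spin":[0,0,0,0],"grip":[0.034,0.034,0.034,0.034]}'
```

```text
time: 54.07
tool_pos: [0.6993, -0.1474, 0.1511]
eef_rot: [[-0.76, 0.65, 0.001], [0.65, 0.76, -0.0], [-0.001, 0.0, -1.0]]
force: [-3.7, 1.2, 6.4]
gripper_width: 0.0395
gripper_force: 20.0
```

```bash

python3 -m pendant '{"xyz":[[0,0,0],[0,0,0],[0,0,0],[0,0,0],[0,0,0.001],[0,0,0.02],[0,0,0.05],[0,0,0.08],[0,0,0.11],[0,0,0.13]],"spin":[0,0,0,0,0,0,0,0,0,0],"grip":[0.044,0.048,0.052,0.052,0.052,0.052,0.052,0.06,0.06,0.06]}'
python3 -m pendant '{"xyz":[[-0.02,-0.02,0],[-0.04,-0.04,0],[-0.06,-0.06,0],[-0.08,-0.08,0],[-0.1,-0.1,0],[-0.12,-0.12,0],[-0.14,-0.14,0],[-0.165,-0.16,0],[-0.195,-0.185,0],[-0.225,-0.216,0]],"spin":[-0.1,-0.2,-0.3,-0.4,-0.51,-0.62,-0.73,-0.84,-0.95,-1.05],"grip":[0.06,0.06,0.06,0.06,0.06,0.06,0.06,0.06,0.06,0.06]}'
python3 -m pendant '{"xyz":[[0,0,0],[0,0,0],[0,0,0],[0,0,0],[0,0,0],[0,0,0],[0,0,0],[0,0,0],[0,0,0],[0,0,0]],"spin":[-0.11,-0.22,-0.33,-0.44,-0.54,-0.64,-0.74,-0.84,-0.95,-1.05],"grip":[0.05,0.05,0.05,0.05,0.05,0.05,0.05,0.05,0.05,0.05]}'
python3 -m pendant '{"xyz":[[0,0,0],[0,0,0],[0,0,0],[0,0,0],[0,0,0],[0,0,0],[0,0,0],[0,0,0],[0,0,0],[0,0,0]],"spin":[-0.11,-0.22,-0.33,-0.44,-0.54,-0.64,-0.74,-0.84,-0.95,-1.042],"grip":[0.05,0.05,0.05,0.05,0.05,0.05,0.05,0.05,0.05,0.05]}'
python3 - <<'E'
from l import *
held('scene',.145,.18);held('top',.145,.18)
s=env.get_state();print(s['tool_pos'],s['eef_rot'][:,0],s['qpos'][6])
for n in('wrist','scene'):
    c,P=snap(n)
    if n=='wrist': save('w4',c[3])
    rect(P[inb(P,.42,.53,-.42,-.31,.165,.19)],n+' wing')
    rect(P[inb(P,.42,.53,-.42,-.31,.175,.19)],n+' wingtop')
E
```

```text
time: 54.9
tool_pos: [0.6997, -0.1474, 0.2835]
eef_rot: [[-0.76, 0.65, 0.002], [0.65, 0.76, -0.0], [-0.002, 0.001, -1.0]]
force: [0.5, 0.4, 0.8]
gripper_width: 0.0599
gripper_force: 0.0
time: 55.73
tool_pos: [0.4742, -0.3623, 0.2806]
eef_rot: [[0.19, 0.982, 0.001], [0.982, -0.19, 0.0], [0.0, 0.001, -1.0]]
force: [1.0, -0.2, -0.6]
gripper_width: 0.0601
gripper_force: 0.0
time: 56.57
tool_pos: [0.4752, -0.3624, 0.2804]
eef_rot: [[0.947, 0.322, 0.0], [0.322, -0.947, 0.0], [0.0, 0.0, -1.0]]
force: [0.0, 0.4, -0.4]
gripper_width: 0.05
gripper_force: 0.0
time: 57.4
tool_pos: [0.4752, -0.3624, 0.2804]
eef_rot: [[0.756, -0.655, 0.0], [-0.655, -0.756, -0.0], [0.0, -0.0, -1.0]]
force: [0.2, 0.4, 0.0]
gripper_width: 0.0501
gripper_force: 0.0
scene bar 13 [[0.091, -0.115, 0.15], [0.098, 0.025, 0.163], [0.103, 0.116, 0.168]]
top bar 1 [[0.098, 0.107, 0.173], [0.098, 0.107, 0.173], [0.098, 0.107, 0.173]]
top dark 24 [366. 126.] [[0.024, 0.133, 0.034], [0.046, 0.139, 0.076], [0.047, 0.14, 0.106]]
top dark 19 [356. 136.] [[-0.024, 0.139, 0.031], [-0.008, 0.14, 0.061], [0.02, 0.14, 0.089]]
top dark 2
[... 1055 characters left out ...]
44 0.0394 ang of long -0.0 z [0.15  0.165 0.173]
top B 730 c [-0.0042 -0.0322] LW 0.1991 0.0397 ang of long 0.0 z [0.15  0.165 0.173]
top B 743 c [ 0.001  -0.0987] LW 0.1952 0.0396 ang of long 0.2 z [0.15  0.165 0.173]
[ 0.47527877 -0.36230373  0.28035639] [ 7.61991518e-01 -6.47586978e-01  1.81747863e-04] -1.7445645739558744
wrist wing 1131 c [ 0.4719 -0.3666] LW 0.0496 0.0154 ang of long -40.3 z [0.171 0.182 0.184]
wrist wingtop 1089 c [ 0.4719 -0.3666] LW 0.0496 0.0153 ang of long -40.4 z [0.179 0.182 0.184]
scene wing 65 c [ 0.4764 -0.3624] LW 0.0472 0.0222 ang of long -37.5 z [0.167 0.176 0.181]
scene wingtop 34 c [ 0.4762 -0.3622] LW 0.0467 0.0222 ang of long -37.5 z [0.175 0.179 0.181]
```

View pics/w4.png

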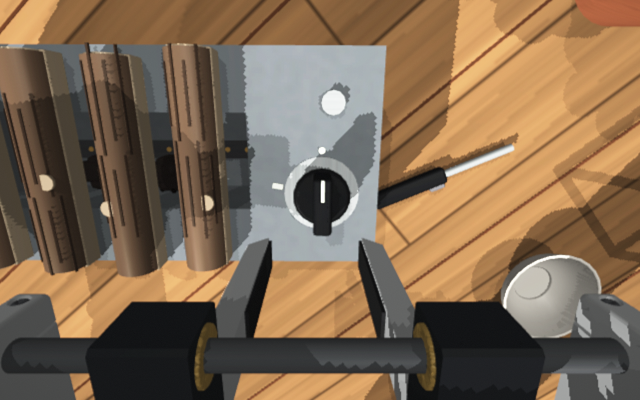

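All four logs are now parallel and evenly spaced (by = 0.104, 0.036, −0.032, −0.099). The knob's wing is at column 322, aligned with the jaws, about 3.5 mm to the −y side. I correct, descend and grip the wing.

```bash

python3 -m pendant '{"xyz":[[-0.0023,-0.0027,-0.02],[-0.0023,-0.0027,-0.04],[-0.0023,-0.0027,-0.06],[-0.0023,-0.0027,-0.078],[-0.0023,-0.0027,-0.092],[-0.0023,-0.0027,-0.102],[-0.0023,-0.0027,-0.109],[-0.0023,-0.0027,-0.113],[-0.0023,-0.0027,-0.114],[-0.0023,-0.0027,-0.114]],"spin":[0,0,0,0,0,0,0,0,0,0],"grip":[0.05,0.05,0.05,0.05,0.05,0.05,0.05,0.05,0.05,0.05]}' 10
python3 -m pendant '{"xyz":[[0,0,0],[0,0,0],[0,0,0],[0,0,0],[0,0,0],[0,0,0],[0,0,0],[0,0,0],[0,0,0],[0,0,0]],"spin":[0,0,0,0,0,0,0,0,0,0],"grip":[0.04,0.03,0.025,0.02,0.015,0.01,0.01,0.01,0.01,0.01]}' 10

```

```text
time: 58.53
tool_pos: [0.473, -0.3653, 0.1666]
eef_rot: [[0.76, -0.65, 0.0], [-0.65, -0.76, -0.0], [0.0, -0.0, -1.0]]
force: [0.3, -0.6, 1.0]
gripper_width: 0.05
gripper_force: 0.0
time: 59.37
tool_pos: [0.4716, -0.3668, 0.1664]
eef_rot: [[0.759, -0.652, -0.001], [-0.652, -0.759, -0.002], [0.0, 0.002, -1.0]]
force: [-6.2, -7.1, 2.6]
gripper_width: 0.016
gripper_force: 10.0
```

```bash

python3 -m pendant '{"xyz":[[-0.0015,-0.0017,0],[-0.0015,-0.0017,0],[-0.0015,-0.0017,-0.001],[-0.0015,-0.0017,-0.003],[-0.0015,-0.0017,-0.005],[-0.0015,-0.0017,-0.0065],[-0.0015,-0.0017,-0.0075],[-0.0015,-0.0017,-0.0075]],"spin":[0,0,0,0,0,0,0,0],"grip":[0.01,0.01,0.01,0.01,0.01,0.01,0.01,0.01]}' 35
```

```text
time: 60.03
tool_pos: [0.4714, -0.3671, 0.1594]
eef_rot: [[0.759, -0.651, 0.0], [-0.651, -0.759, -0.0], [0.001, 0.0, -1.0]]
force: [-3.9, 1.2, 13.3]
gripper_width: 0.0157
gripper_force: 35.0
```

Pressed 7 mm with 13 N, about as the spring should give fully down. Turn anticlockwise.

```bash

python3 -m pendant '{"xyz":[[0,0,0],[0,0,0],[0,0,0],[0,0,0],[0,0,0],[0,0,0],[0,0,0],[0,0,0],[0,0,0],[0,0,0]],"spin":[0.05,0.13,0.21,0.29,0.37,0.45,0.53,0.61,0.69,0.75],"grip":[0.01,0.01,0.01,0.01,0.01,0.01,0.01,0.01,0.01,0.01]}'
python3 -m pendant '{"xyz":[[0,0,0],[0,0,0],[0,0,0],[0,0,0],[0,0,0],[0,0,0],[0,0,0],[0,0,0],[0,0,0],[0,0,0]],"spin":[0.08,0.16,0.24,0.32,0.4,0.48,0.56,0.61,0.64,0.65],"grip":[0.01,0.01,0.01,0.01,0.01,0.01,0.01,0.01,0.01,0.01]}'
```

```text
time: 60.87
tool_pos: [0.4715, -0.367, 0.1594]
eef_rot: [[0.999, 0.046, 0.0], [0.046, -0.999, -0.0], [0.0, 0.0, -1.0]]
force: [-4.5, 0.8, 13.3]
gripper_width: 0.0158
gripper_force: 35.0
time: 61.7
tool_pos: [0.4714, -0.3669, 0.1594]
eef_rot: [[0.769, 0.639, 0.0], [0.639, -0.769, -0.0], [0.0, 0.0, -1.0]]
force: [-4.2, 1.2, 14.0]
gripper_width: 0.0163
gripper_force: 35.0
```

```bash

python3 -m pendant '{"xyz":[[0,0,0],[0,0,0],[0,0,0.002],[0,0,0.004],[0,0,0.006],[0,0,0.0075],[0,0,0.0075]],"spin":[0.015,0.015,0.015,0.015,0.015,0.015,0.015],"grip":[0.01,0.01,0.01,0.01,0.01,0.01,0.01]}'
python3 -m pendant '{"xyz":[[0,0,0],[0,0,0],[0,0,0],[0,0,0],[0,0,0],[0,0,0],[0,0,0.02],[0,0,0.05],[0,0,0.08],[0,0,0.11]],"spin":[0,0,0,0,0,0,0,0,0,0],"grip":[0.05,0.05,0.05,0.05,0.05,0.05,0.05,0.05,0.05,0.05]}'
python3 -m pendant '{"xyz":[[0,0,0.03],[-0.01,-0.01,0.06],[-0.03,-0.03,0.07],[-0.05,-0.05,0.07],[-0.05,-0.05,0.07],[-0.05,-0.05,0.07]],"spin":[0,0,0,0,0,0],"grip":[0.05,0.05,0.05,0.05,0.05,0.05]}'
python3 - <<'E'
from l import *
held('scene',.145,.18);held('top',.145,.18)
for n in('wrist','scene'):
    c,P=snap(n); rect(P[inb(P,.42,.53,-.42,-.31,.172,.19)],n+' wing')
    if n=='scene': save('s10',cv2.resize(c[3][90:390,130:530],(800,600)))
rect(P[inb(P,.35,.75,.2,.5,.136,.15)],'bartop')
print(env.get_state()['time'])
E
```

```text
time: 62.28
tool_pos: [0.4714, -0.3668, 0.1664]
eef_rot: [[0.761, 0.649, 0.0], [0.649, -0.761, 0.0], [0.0, 0.0, -1.0]]
force: [-0.8, -0.0, 2.1]
gripper_width: 0.0161
gripper_force: 35.0
time: 63.12
tool_pos: [0.4712, -0.3666, 0.2775]
eef_rot: [[0.76, 0.649, -0.0], [0.649, -0.76, 0.0], [0.0, -0.001, -1.0]]
force: [0.9, -0.8, -0.6]
gripper_width: 0.0503
gripper_force: 0.0
time: 63.62
tool_pos: [0.4201, -0.418, 0.3463]
eef_rot: [[0.762, 0.647, -0.0], [0.647, -0.762, -0.0], [-0.0, 0.0, -1.0]]
force: [0.8, 1.2, -0.6]
gripper_width: 0.0499
gripper_force: 0.0
scene bar 12 [[0.091, -0.115, 0.158], [0.097, -0.003, 0.162], [0.103, 0.112, 0.168]]
top bar 1 [[0.1, 0.107, 0.168], [0.1, 0.107, 0.168], [0.1, 0.107, 0.168]]
top dark 16 [367. 125.] [[0.042, 0.133, 0.04], [0.047, 0.137, 0.076], [0.049, 0.14, 0.104]]
top dark 28 [358. 135.] [[-0.027, 0.139, 0.033], [0.002, 0.14, 0.056], [0.028, 0.14, 0.098]]
top dark 26 [383. 135.] [[0.045, 0.062, 0.081], [0.046, 0.07, 0.098], [0.048, 0.083, 0.117]]
top dark 55 [371. 149.] [[-0.024, 0.061, 0.025], [-0.002, 0.072, 0.033], [0.011, 0.086, 0.076]]
top dark
[... 562 characters left out ...]
4]
scene B 2187 c [0.0012 0.0073] LW 0.246 0.2038 ang of long 88.5 z [0.146 0.161 0.169]
top B 724 c [0.0011 0.1044] LW 0.2 0.0399 ang of long -0.1 z [0.15  0.165 0.174]
top B 710 c [-0.0024  0.0364] LW 0.1936 0.0392 ang of long 0.1 z [0.151 0.165 0.173]
top B 731 c [-0.0036 -0.0321] LW 0.1987 0.0398 ang of long -0.2 z [0.148 0.165 0.173]
top B 728 c [ 0.0003 -0.0987] LW 0.1948 0.0399 ang of long 0.5 z [0.149 0.165 0.174]
wrist wing 891 c [ 0.4713 -0.3656] LW 0.0499 0.0157 ang of long 40.3 z [0.179 0.182 0.184]
scene wing 38 c [ 0.4756 -0.3629] LW 0.0551 0.0161 ang of long 41.0 z [0.173 0.178 0.183]
bartop 414 c [0.5343 0.3615] LW 0.1935 0.0258 ang of long -22.6 z [0.136 0.141 0.144]
63.9167
```

View pics/s10.png

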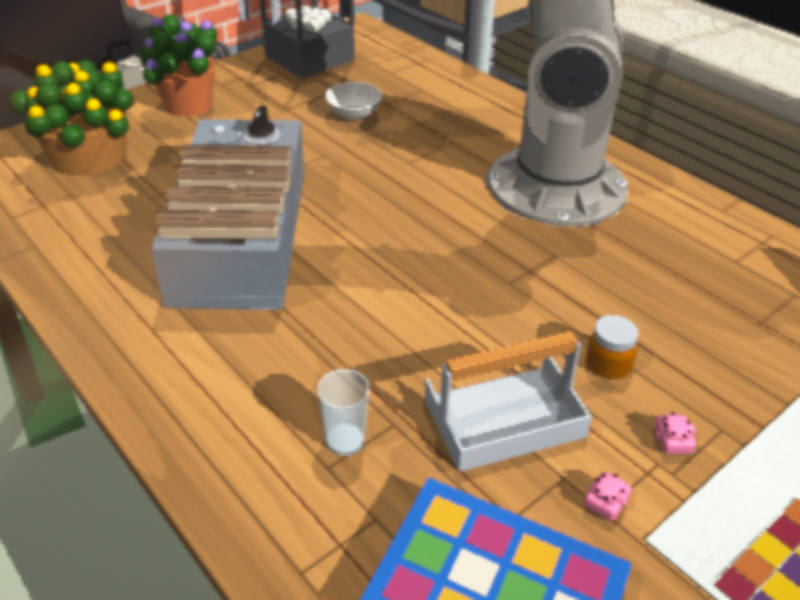

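The final view shows four logs across the trough, the empty tray standing level, and the knob turned from −40.3° to +40.3° (1.41 rad) and back up at z = 0.182. Nothing else has moved.

```bash
python3 -c "
from cell import env
print(env.job_done())"
```

```text
the job is handed in; nothing more can be done
None
```

The table fire is ready and the job is handed in: both stones are in the trough, the empty tray is back on the table, all four logs lie across the rims, and the gas knob is fully on and sprung back up. One log was knocked aside along the way and I set it back in place. It took about 64 s of the allowed 210 s.

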